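# Right a parked ball vise and seat it level in its ring support

### The job

The small ball vise has been parked upside down on its jaws so that it could not roll. Turn it right way up and set it gently down in its ring support, jaws on top, so that it sits level and centred and stays there, ready for the next insert; nothing else on the bench may be knocked about.

Things in the scene. Friction and masses are not known exactly. Their poses are not given: they have to be found in the camera images.
- vise: Small engraver's ball vise, bare steel, loose, about 0.7 kg. Origin: ball centre; own +z runs from ball to jaws, +x along the screw. Below z=0 a half ball, radius 27 mm; z=0-6 mm a round band, radius 27 mm; z=6-29 mm a square block 54 x 54 mm with flat sides along own x and y (the closed jaws, 9 mm gap in the plane x=0), flat on top. Starts upside down on that flat top, origin 29 mm up.
- vise_com (a point): Centre of mass of the vise: on its axis, 5.5 mm from the ball centre towards the jaws (own axes as the vise's). The four flat sides of the block stand flush with the ball: laid on any of them on the bench, the vise lies still, its axis level and 27 mm above the bench.
- ring_stand: The ring support: a low steel turned base fixed to the bench, foot 80 mm across, hollow collar 54 mm across with a black rubber lip round its mouth; 22.5 mm high in all. Lip: 40 mm mean diameter, 7 mm thick, so the clear mouth is 33 mm. Origin: centre of its underside, on the bench; +z up.
- ring_seat (a point): Where the centre of the vise's ball rests when seated: on the ring's axis, 42 mm above the bench (own +z up). The ball's underside then hangs 15 mm above the bench. Rubbing on the rubber lip keeps the vise at whatever tilt it is let go.
- bench_mid (a point): A point on the bench top (height 0), ahead of the robot between the places of the vise and the ring support. A patch of about 140 mm square round it is always free of things, so there is room there to lay something down.
- insert: Bystander: stepped steel mould insert, 70 x 44 x 28 mm, lying flat. Origin: centre of its underside.
- jar: Bystander: white plastic paste jar, 52 mm across, 32 mm high. Origin: centre of its underside.
- file: Bystander: needle file lying flat along its own x, from x = -100 to 65 mm, grey handle 10 mm thick at -x. Origin on the bench.
- hexkey: Bystander: L-shaped hex key lying flat, 85 x 31 mm, 6 mm thick. Origin: under the middle of the long leg, which lies along own x.
- locring: Bystander: flat steel mould locating ring, 90 mm across, bore 60 mm, 12 mm thick, no rubber lip. Origin: centre of its underside.
- tape: Bystander: roll of tape, 92 mm across, bore 76 mm, 24 mm high. Origin: centre of its underside.
- bottle: Bystander: whitish plastic bottle with cap, 76 mm across, 170 mm high, standing. Origin: centre of its underside.
- loupe: Bystander: black eye loupe, 42 mm across, 30 mm high. Origin: centre of its underside.
Things that resemble listed ones, but are neither listed nor needed, are in the scene too. Leave any turquoise look-alike of the ring_stand alone.

How it is judged:
At the end, for the whole second after the job is handed in: The vise sits at rest in the ring support, jaws up, within 7 degrees (0.12 rad) of upright, with the centre of its ball within 5 mm of the seat point (distance between vise and ring_seat below 0.005 m and angle between vise's own z axis and vertical below 0.12 rad and linear speed of vise below 0.02 m/s and angular speed of vise below 0.15 rad/s); the robot touches nothing.
It fails at once if the vise is dropped or banged into the ring support (over 60 N) (contact force between vise and ring_stand above 60 N).
It fails at once if the vise is let fall into the ring support at over 0.45 m/s (a fall of more than about 15 mm) (horizontal distance between vise and ring_seat below 0.04 m and contact force between vise and the fingers below 0.1 N and linear speed of vise above 0.45 m/s).
It fails at once if a bystander is knocked more than 25 mm out of place (distance of any of insert, jar, file, hexkey, locring, tape, bottle, loupe from where it was at the start of the episode above 0.025 m).
It also fails if it takes over 72 s, if anything falls off the work surface, if the arm or the gripper's body presses on something with over 40 N, if the wrist force passes 120 N, or if a joint passes its speed limit or range.

### The arm

A 6-joint arm with a two-finger parallel gripper is mounted at the origin on the work surface. World frame = base frame: x ahead of the robot, y to its left, z up, the work surface at z = 0. Lengths are in m, angles in rad, forces in N, time in s.
With the tool pointing down it reaches from about 0.375 to 0.9 m from the base axis. Payload 3.1 kg.
Tool frame: the origin (TCP) lies at the very end of the fingers, on their centre line; the grasp point (between the pads) lies 19 mm behind it; z points along the fingers, y is the line along which they close (so a half turn about z gives the same grasp; the last joint's range is limited). The gripper opens to 87 mm and grips with 3 to 60 N. Pads are 19 mm wide; open, the fingers measure 117 mm over their backs; the gripper's body (75 mm by 190 mm) begins 51 mm behind the grasp point.
Start: joints at [0.985, 0.527, 1.433, -0, 1.181, -0.178], TCP at [0.248, 0.574, 0.189] pointing down, gripper open.
Joint ranges: [-3.08, 3.08], [-0.75, 2.2], [0.22, 2.44], [-1.43, 4.57], [0, 2.65], [-2.85, 2.85]. Speed limits (rad/s): [2.79, 2.79, 3.14, 3.14, 3.14, 3.14].

### API

Orientations are given as a unit quaternion [x, y, z, w].
In Python, from rig import robot gives the robot as it stands. The module is installed in compiled form; this text tells all that it offers.
- The arm moves only by the tool servo_tool, never from a script. Its argument "rows" is one flat list of numbers, 5 for each row, row after row: the closure, from -1 (fully open) to 1 (shut), so that 0 is half open, then the shift along the tool's x, y, z in m, then the turn about the tool's z in degrees. A call has 1 to 5 rows; each row shifts and turns the commanded pose from where the row before left it, along the tool's axes as they then stand; what a row does not reach is not made up. A row lasts 1/12 s, in which the tool goes at most 41.7 mm and 7.16 degrees, less where a joint would pass 70% of its speed; a pose out of reach is approached as far as the arm can. A call with a gripper value outside its range is refused whole. The fingers move at their own pace and stop on an object; "newtons" is the grip in N (left out, the last holds). Time passes only in rows, so rows that do not move let the fingers close. It gives the time, the measured TCP pose, the force, the opening and the grip force at its end, in the units of the state.
- robot.get_obs(): the state, without advancing time (a new reading comes with each control period).
- robot.camera(name): name is "side" or "top"; returns a dict with "pixels" (384x512x3 uint8, red, green, blue), "intrinsics" (3x3 intrinsics, pixels), "rvec" (rotation vector, rad) and "tvec" (3), from world to camera coordinates, as OpenCV has them. Camera axes: x right, y down, z forward; pixel columns grow to the right and rows downward; lengths in m; the calibration is good to about 2 mm. A picture is of the moment at which its call begins. There is no depth.
- robot.hand_in(): hands the job in; it is judged then, once.
Trained networks look in a picture, given as the dict that the camera call returned (one of the last four; its "shot" number tells which), for a name from the list of things; names that differ only in an ending like _2 or _b are one class to them, and where a whole thing is asked for, a point or a joint stands for the part that bears it (a point fixed in the world has none). Each returns a list of dicts, best first, with "score" (0 to 1); they miss things now and then, are a little off and sometimes report something else, mostly with a low value. They report only what shows in the picture. A call takes as long as a camera call. They do not tell look-alikes from the thing itself.
- robot.spot_in(picture, query): "at" ([x, y, z] in m, in world coordinates, good to about 4 mm: the middle of the surface that is visible of it).
- robot.outline_of(picture, query): "region" (384x512 bool, what is visible of it).
- robot.place_of(picture, query): "at" ([x, y, z] in m, in world coordinates, good to about 4 mm: a listed point, or the origin of a listed thing).
The state is a dict: "time": time; "q": joint angles; "joint_velocities": joint speeds; "joint_torque": joint torques, N m; "position": TCP position; "tool_rot": TCP orientation; "ft_force": force on the tool from outside, world axes, zero at the start; "moment": the same for the moment, N m; "grip_width": finger opening in m; "grip_force": force on a finger pad.
Only numpy, scipy, OpenCV 4.12 (cv2) and the standard library are available. Lean on these libraries where they do the work, as an engineer would, in place of code of your own. Each camera call takes 0.05 s, during which the arm holds its last target. There are 200 camera calls.

## Working session

There is one attempt and no reset: what is moved stays moved. The work goes in short steps, Python scripts to look and compute and a tool call to move; the robot and the scene stay as the last step left them, time stands still between calls to the robot, and variables do not carry over. Pictures are saved under pics/ and viewed, at most 10 in all, crops included, and the job is handed in when it is done.

Besides the shell and the picture viewer there is one more tool, called after ">>>" as a command line: name --argument value ..., lists and objects as JSON in quotes. servo_tool: Moves the arm, as the interface text tells. Its arguments: {"type":"object","properties":{"rows":{"type":"array","items":{"type":"number"}},"newtons":{"type":"number"}},"required":["rows"]}

```bash
mkdir -p pics; cat > h.py <<'E'
import numpy as np,cv2
from rig import robot
def P(c):
    R=cv2.Rodrigues(np.array(c["rvec"],float))[0];return np.array(c["intrinsics"]),R,np.array(c["tvec"],float).ravel()
def proj(c,p):
    K,R,t=P(c);v=K@(R@np.array(p,float)+t);return v[:2]/v[2]
def at_z(c,uv,z):
    K,R,t=P(c);d=R.T@np.linalg.inv(K)@np.array([*uv,1.]);o=-R.T@t;return o+d*(z-o[2])/d[2]
def save(n,im): cv2.imwrite("pics/"+n+".png",cv2.cvtColor(im,cv2.COLOR_RGB2BGR))
E
python3 - <<'E'
from h import *
cs=[robot.camera(n) for n in("top","side")]
save("a",np.vstack([c["pixels"] for c in cs])[:, :]) 
im=np.hstack([c["pixels"] for c in cs]);save("a",cv2.resize(im,(800,300)))
save("top0",cv2.resize(cs[0]["pixels"],(800,600)))
save("side0",cv2.resize(cs[1]["pixels"],(800,600)))
for c,n in zip(cs,("top","side")):
    for q in("vise","ring_stand","ring_seat","bench_mid","bottle","insert","jar","file","hexkey","locring","tape","loupe"):
        print(n,q,[(round(r["score"],2),np.round(r["at"],3).tolist(),proj(c,r["at"]).round().tolist()) for r in robot.place_of(c,q)[:3]])
print(robot.get_obs())
E
```

```text
top vise [(0.82, [0.512, 0.197, 0.026], [175.0, 206.0])]
top ring_stand [(0.95, [0.602, -0.344, 0.0], [394.0, 167.0]), (0.76, [0.527, -0.218, -0.001], [345.0, 198.0]), (0.75, [0.398, -0.203, 0.002], [342.0, 251.0])]
top ring_seat [(0.92, [0.382, -0.322, 0.039], [396.0, 256.0]), (0.88, [0.602, -0.348, 0.042], [401.0, 164.0]), (0.81, [0.525, -0.224, 0.041], [351.0, 197.0])]
top bench_mid [(0.75, [0.52, -0.001, -0.004], [257.0, 202.0]), (0.36, [0.355, 0.163, 0.003], [191.0, 272.0])]
top bottle [(0.68, [0.752, 0.309, 0.001], [132.0, 113.0])]
top insert [(0.98, [0.673, 0.02, -0.002], [248.0, 142.0])]
top jar [(0.73, [0.493, -0.352, 0.0], [400.0, 210.0])]
top file [(0.76, [0.672, -0.093, 0.001], [293.0, 141.0])]
top hexkey [(0.44, [0.384, -0.043, 0.001], [276.0, 258.0])]
top locring [(0.62, [0.732, -0.221, -0.003], [342.0, 118.0])]
top tape [(0.73, [0.524, 0.406, 0.0], [91.0, 204.0]), (0.52, [0.353, 0.16, 0.006], [192.0, 273.0])]
top loupe [(0.68, [0.355, 0.161, 0.004], [191.0, 272.0]), (0.22, [0.494, -0.352, 0.002], [400.0, 210.0])]
side vise [(0.85, [0.511, 0.199, 0.028], [246.0, 268.0])
[... 1085 characters left out ...]
 9.84523896e-01,  5.27475584e-01,  1.43273097e+00,  2.43768847e-05,
        1.18140875e+00, -1.78491685e-01]), 'joint_velocities': array([-8.29173387e-05,  1.55863261e-04, -5.82435592e-05, -1.00305685e-03,
        8.33523358e-05,  1.08192416e-03]), 'joint_torque': array([-7.15470878e-05, -4.40024865e+01, -1.76982987e+01,  6.33235672e-02,
        5.05888264e-02, -3.34781632e-06]), 'position': array([0.24779641, 0.57373451, 0.18935353]), 'tool_rot': array([ 2.02485173e-01,  9.79285328e-01, -6.30162952e-06, -1.46881197e-05]), 'ft_force': array([-0.23675463, -0.57309808,  0.37033769]), 'moment': array([-0.03736411,  0.04062306, -0.04665028]), 'grip_force': 0.0, 'grip_width': 0.08689521064647705}
```

View pics/top0.png

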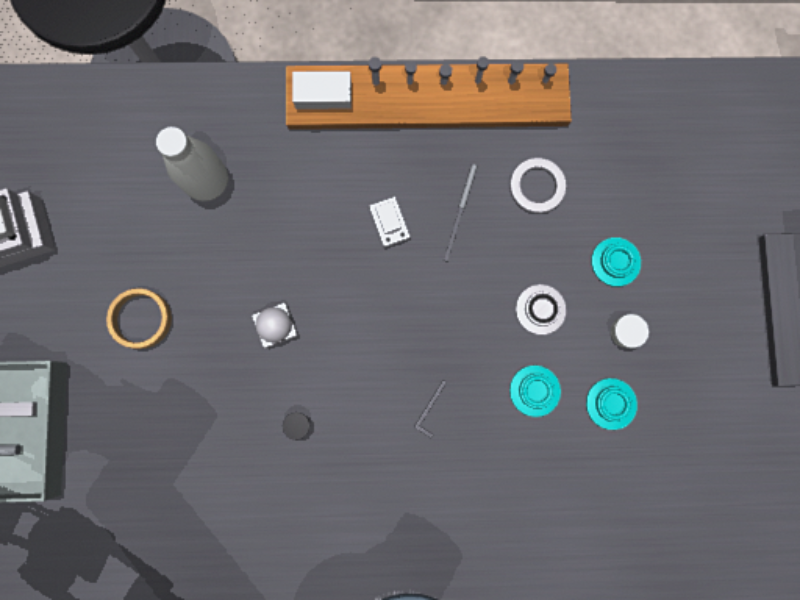

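View pics/side0.png

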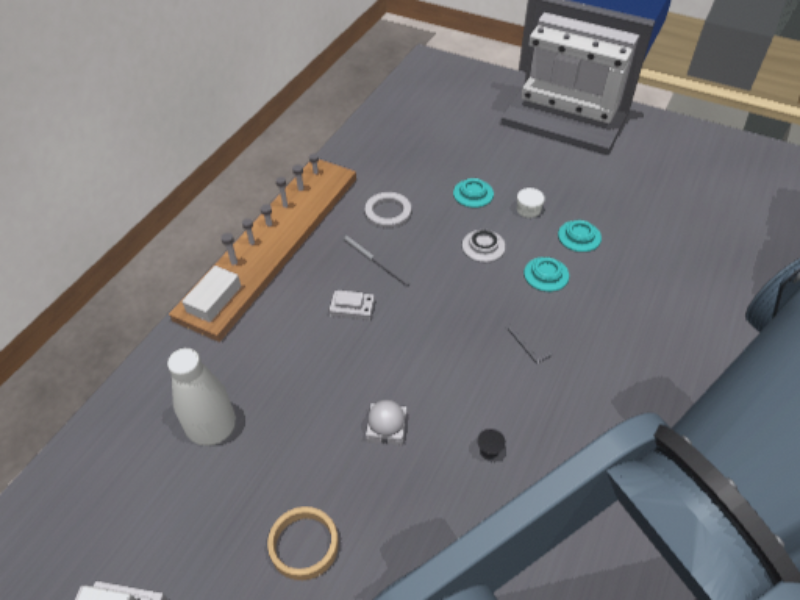

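The bare-steel vise is at top px (275,324) and side px (387,422), in 800-wide views. Candidates for the ring support:
- Steel with a black lip: (541,309)
- Turquoise look-alikes: (617,262), (535,391), (612,404)
- Locating ring without a lip: (538,185)

By the description I choose (541,309), world about (0.527,-0.218). Next I'll crop it and the vise to check.

```bash
python3 - <<'E'
from h import *
cs=[robot.camera(n) for n in("top","side")]
t=[]
for c in cs:
    for p in((.512,.198,.028),(.527,-.218,.01)):
        u,v=proj(c,p).round().astype(int); t.append(cv2.resize(c["pixels"][v-26:v+26,u-34:u+34],(400,300),interpolation=cv2.INTER_CUBIC))
save("crop",np.vstack([np.hstack(t[:2]),np.hstack(t[2:])]))
for c in cs:
    for q in("vise","ring_stand"):
        for r in robot.place_of(c,q):
            print(q,round(r["score"],2),np.round(r["at"],4))
c=cs[0];m=robot.outline_of(c,"vise")[0]["region"].astype(np.uint8)
pts=np.argwhere(m)[:,::-1]
h=cv2.convexHull(pts.astype(np.int32))[:,0]
w=np.array([at_z(c,p,.012)[:2] for p in h],np.float32)
print(cv2.minAreaRect(w*1000), m.sum())
E
```

```text
vise 0.57 [0.5105 0.1968 0.0283]
ring_stand 0.98 [ 0.529  -0.2179 -0.0009]
ring_stand 0.83 [ 0.3812 -0.3244  0.002 ]
ring_stand 0.71 [ 3.961e-01 -2.018e-01  2.000e-04]
ring_stand 0.68 [ 0.6024 -0.3438  0.002 ]
vise 0.91 [0.5096 0.1958 0.0274]
ring_stand 0.74 [ 0.5281 -0.219  -0.0038]
ring_stand 0.73 [ 3.799e-01 -3.275e-01 -2.000e-04]
ring_stand 0.65 [ 6.028e-01 -3.476e-01  3.000e-04]
ring_stand 0.61 [ 0.3994 -0.2057 -0.0029]
ring_stand 0.18 [6.709e-01 1.780e-02 4.000e-04]
((510.1789855957031, 198.0514373779297), (58.20774459838867, 56.47361755371094), 22.54547691345215) 528
```

View pics/crop.png

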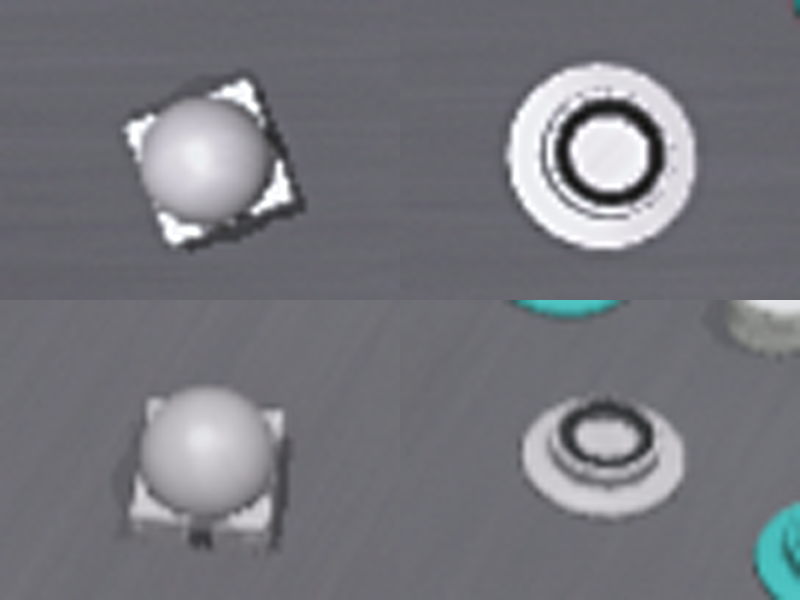

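Crop check:
- **Ring support:** the steel ring with the black lip is confirmed.
- **Vise orientation:** the jaw slot shows in the side-camera face at crop px (200,535). Own ±y therefore points along 112.5° in the world and ±x along 22.5°.

The tool cannot tilt, so the plan has four steps:
1. Grip the ±x flats off-centre and tip the vise onto a side.
2. Regrip near the jaws and roll it upright on its ball.
3. Set it in the ring.
4. Level it by squeezing along both axes.

>>> servo_tool --rows '[-1,-0.0252,-0.0153,0,0,-1,-0.0252,-0.0153,0,0,-1,-0.0252,-0.0153,0,0,-1,-0.0252,-0.0153,0,0,-1,-0.0252,-0.0153,0,0]'

```text
time: 2.07
position: [0.3337, 0.4525, 0.1894]
tool_rot: [0.202, 0.979, 0.0, 0.0]
ft_force: [0.9, 1.2, -0.2]
grip_width: 0.0869
grip_force: 0.0
```

>>> servo_tool --rows '[-1,-0.0252,-0.0153,0,0,-1,-0.0252,-0.0153,0,0,-1,-0.0252,-0.0153,0,0,-1,-0.0252,-0.0153,0,0,-1,-0.0252,-0.0153,0,0]'

```text
time: 2.48
position: [0.4192, 0.3322, 0.1895]
tool_rot: [0.202, 0.979, 0.0, 0.0]
ft_force: [0.3, 0.6, 0.1]
grip_width: 0.0869
grip_force: 0.0
```

>>> servo_tool --rows '[-1,-0.0252,-0.0153,0,0,-1,-0.0252,-0.0153,0,0,-1,-0.0252,-0.0153,0,0,-1,-0.0252,-0.0153,0,0,-1,-0.0252,-0.0153,0,0]'

```text
time: 2.9
position: [0.5046, 0.2119, 0.1895]
tool_rot: [0.203, 0.979, 0.0, 0.0]
ft_force: [0.1, 0.5, -0.1]
grip_width: 0.0876
grip_force: 0.0
```

>>> servo_tool --rows '[-1,0,0,0,6.3,-1,0,0,0,6.3,-1,0,0,0,6.3,-1,0,0,0,6.3,-1,0,0,0,6.3]'

```text
time: 3.32
position: [0.5039, 0.2129, 0.1894]
tool_rot: [0.463, 0.886, 0.0, 0.0]
ft_force: [0.4, 1.0, -0.2]
grip_width: 0.0871
grip_force: 0.0
```

>>> servo_tool --rows '[-1,0,0,0,6.3,-1,0,0,0,6.3,-1,0,0,0,0]'

```text
time: 3.57
position: [0.5039, 0.2132, 0.1894]
tool_rot: [0.556, 0.831, 0.0, 0.0]
ft_force: [-0.1, 0.1, -0.0]
grip_width: 0.0869
grip_force: 0.0
```

```bash
cat >> h.py <<'E'
from scipy.spatial.transform import Rotation as Ro
def go(x,y,z):
    o=robot.get_obs();R=Ro.from_quat(o["tool_rot"]).as_matrix()
    print("t",round(o["time"],2),"pos",o["position"].round(4),"ytool deg",np.degrees(np.arctan2(R[1,1],R[0,1])).round(1),"w",round(o["grip_width"],4),"q",o["q"].round(2),"F",o["ft_force"].round(1))
    print("tool shift",(R.T@(np.array([x,y,z])-o["position"])).round(4))
E
python3 -c "
from h import *
go(.5035,.213,.003)"
```

```text
t 3.57 pos [0.5039 0.2132 0.1894] ytool deg 22.4 w 0.0869 q [ 0.2   0.42  1.63  0.    1.09 -0.2 ] F [-0.1  0.1 -0. ]
tool shift [-0.     -0.0005  0.1864]
```

>>> servo_tool --rows '[-1,0,0,0.035,0,-1,0,0,0.035,0,-1,0,0,0.035,0,-1,0,0,0.035,0,-1,0,0,0.025,0]'

```text
time: 3.98
position: [0.5027, 0.2129, 0.0219]
tool_rot: [0.554, 0.833, -0.001, -0.001]
ft_force: [0.1, -0.2, -0.4]
grip_width: 0.0869
grip_force: 0.0
```

>>> servo_tool --rows '[-1,0,0,0.015,0,-1,0,0,0.006,0,-1,0,0,0,0,-1,0,0,0,0]'

```text
time: 4.32
position: [0.5044, 0.2133, 0.0038]
tool_rot: [0.555, 0.832, 0.0, 0.0]
ft_force: [1.0, -0.3, 0.2]
grip_width: 0.087
grip_force: 0.0
```

>>> servo_tool --rows '[1,0,0,0,0,1,0,0,0,0,1,0,0,0,0,1,0,0,0,0,1,0,0,0,0]' --newtons 10

```text
time: 4.73
position: [0.5042, 0.2133, 0.004]
tool_rot: [0.555, 0.832, 0.0, 0.0]
ft_force: [-0.7, -0.6, 0.4]
grip_width: 0.0615
grip_force: 0.0
```

>>> servo_tool --rows '[1,0,0,0,0,1,0,0,0,0,1,0,0,0,0,1,0,0,0,0,1,0,0,0,0]'

```text
time: 5.15
position: [0.5031, 0.2127, 0.0032]
tool_rot: [0.555, 0.832, -0.001, -0.0]
ft_force: [-1.1, -2.6, 1.2]
grip_width: 0.046
grip_force: 9.1
```

```bash
cat >> h.py <<'E'
def look(n,p,r=34):
    t=[]
    for k in("top","side"):
        c=robot.camera(k);u,v=proj(c,p).round().astype(int);h=int(r*.75*2)//2
        u=min(max(u,r),511-r);v=min(max(v,h),383-h)
        t.append(cv2.resize(c["pixels"][v-h:v+h,u-r:u+r],(400,300),interpolation=cv2.INTER_CUBIC))
        for q in ("vise",): print(k,[(round(a["score"],2),np.round(a["at"],4).tolist()) for a in robot.place_of(c,q)[:2]])
    save(n,np.hstack(t))
E
python3 -c "
from h import *
look('g1',(.51,.2,.03),50);go(.5035,.213,.003);print(robot.get_obs()['grip_force'])"
```

```text
top [(0.56, [0.5131, 0.1961, 0.0254]), (0.46, [0.5248, -0.2201, 0.0432])]
side [(0.55, [0.5125, 0.1977, 0.0258])]
t 5.35 pos [0.5031 0.2127 0.0032] ytool deg 22.5 w 0.0461 q [ 0.2   0.71  1.77 -0.    0.67 -0.2 ] F [-2.1 -3.5  2.5]
tool shift [0.0001 0.0005 0.0002]
9.067778661847115
```

View pics/g1.png

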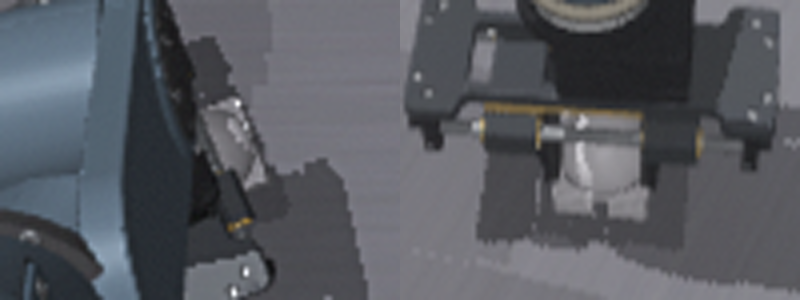

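>>> servo_tool --rows '[1,-0.0018,0,-0.0027,0,1,-0.0018,0,-0.0027,0,1,-0.0018,0,-0.0027,0,1,-0.0018,0,-0.0026,0,1,0,0,0,0]'

```text
time: 5.77
position: [0.507, 0.2071, 0.015]
tool_rot: [0.556, 0.831, 0.001, 0.0]
ft_force: [-3.6, 5.1, 2.1]
grip_width: 0.0332
grip_force: 8.5
```

>>> servo_tool --rows '[1,-0.0024,0,-0.0021,0,1,-0.0024,0,-0.0021,0,1,-0.0024,0,-0.0021,0,1,-0.0024,0,-0.0021,0,1,0,0,0,0]'

```text
time: 6.18
position: [0.5107, 0.1983, 0.0241]
tool_rot: [0.556, 0.831, 0.001, 0.0]
ft_force: [-4.8, 4.0, 8.2]
grip_width: 0.0238
grip_force: 9.0
```

```bash
python3 -c "
from h import *
look('g2',(.51,.2,.03),50);go(.5035,.213,.003);print(robot.get_obs()['grip_force'])"
```

```text
top [(0.45, [0.5198, 0.1843, 0.0344])]
side [(0.67, [0.5168, 0.1861, 0.032])]
t 6.38 pos [0.5105 0.1986 0.024 ] ytool deg 22.5 w 0.0236 q [ 0.17  0.67  1.76  0.    0.71 -0.23] F [-3.6  4.7  7.7]
tool shift [ 0.016 -0.001  0.021]
8.915195338597641
```

View pics/g2.png

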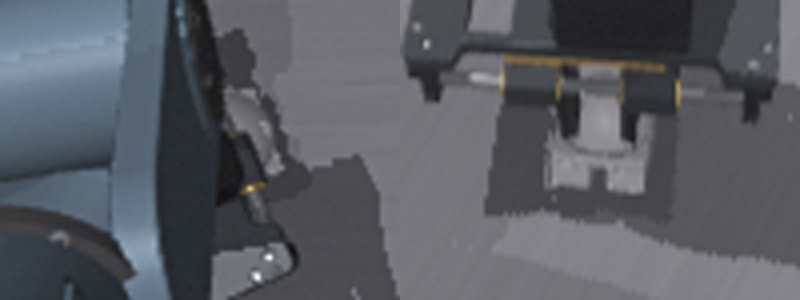

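The fingers slid off the block edge and are squeezing the ball (opening 24 mm). I'll open, lift clear and measure again.

>>> servo_tool --rows '[-1,0,0,0,0,-1,0,0,0,0,-1,0,0,0,0,-1,0,0,0,0,-1,0,0,0,0]'

```text
time: 6.8
position: [0.5113, 0.1973, 0.0226]
tool_rot: [0.555, 0.832, 0.0, 0.001]
ft_force: [0.4, 0.2, -0.4]
grip_width: 0.0494
grip_force: 0.0
```

>>> servo_tool --rows '[-1,0,0,0,0,-1,0,0,0,0,-1,0,0,0,0,-1,0,0,-0.03,0,-1,0,0,-0.03,0]'

```text
time: 7.22
position: [0.5084, 0.1971, 0.0812]
tool_rot: [0.555, 0.832, -0.002, -0.002]
ft_force: [0.4, -0.1, -0.2]
grip_width: 0.0818
grip_force: 0.0
```

>>> servo_tool --rows '[-1,0,0,-0.04,0,-1,0.03,0,-0.02,0,-1,0.04,0,0,0,-1,0.04,0,0,0,-1,0.03,0,0,0]'

```text
time: 7.63
position: [0.4557, 0.329, 0.1433]
tool_rot: [0.555, 0.832, 0.001, 0.0]
ft_force: [0.5, -0.2, -0.9]
grip_width: 0.0866
grip_force: 0.0
```

```bash
cat >> h.py <<'E'
def rect(z=.012,q="vise"):
    for k in("top","side"):
        c=robot.camera(k)
        for o in robot.outline_of(c,q)[:1]:
            h=cv2.convexHull(np.argwhere(o["region"])[:,::-1].astype(np.int32))[:,0]
            w=np.array([at_z(c,p,z)[:2] for p in h],np.float32)
            print(k,"rect mm",np.round(np.hstack([np.ravel(a) for a in cv2.minAreaRect(w*1000)]),1))
E
python3 -c "
from h import *
rect();look('g3',(.51,.19,.03),34);go(.5035,.213,.003)"
```

```text
top rect mm [511.8 198.3  57.6  55.5  21.5]
side rect mm [356.5 156.8  39.7  48.6  26.7]
top [(0.94, [0.515, 0.194, 0.0268]), (0.46, [0.7527, 0.311, 0.0017])]
side [(0.51, [0.511, 0.1988, 0.0277])]
t 8.03 pos [0.4572 0.3258 0.1423] ytool deg 22.4 w 0.0871 q [ 0.42  0.5   1.64 -0.    1.    0.03] F [-0.3  0.5  0. ]
tool shift [-1.219e-01 -1.000e-04  1.393e-01]
```

View pics/g3.png

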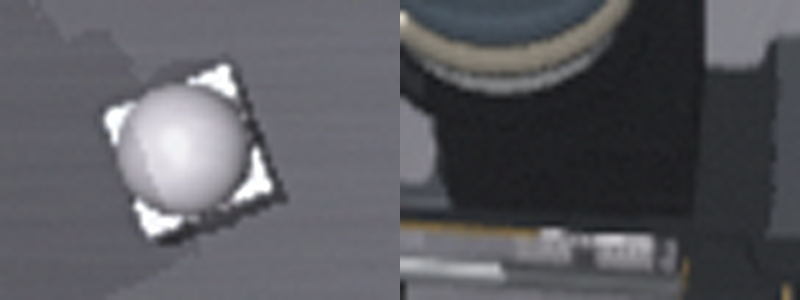

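```bash
python3 -c "
from h import *
c=robot.camera('side');u0=proj(c,(.51,.2,.03)).round()
def s(p): return ((proj(c,p)-u0)*4+[600,150]).round().tolist()
y=np.array([.924,.383,0]);x=np.array([-.383,.924,0]);t=np.array([.5031,.2127,0])
for z in(.003,.022,.04): print('finger',z,[s(t+k*y+[0,0,z]) for k in(-.023,.023,-.027,.027)])
v=np.array([.511,.198,0])
for z in(0,.023): print('block near',z,[s(v+.027*x+k*y+[0,0,z]) for k in(-.027,.027)],'far',[s(v-.027*x+k*y+[0,0,z]) for k in(-.027,.027)])
"
```

```text
finger 0.003 [[642.0, 197.0], [563.0, 192.0], [649.0, 197.0], [556.0, 191.0]]
finger 0.022 [[642.0, 181.0], [562.0, 175.0], [648.0, 181.0], [555.0, 175.0]]
finger 0.04 [[641.0, 165.0], [560.0, 160.0], [648.0, 165.0], [553.0, 159.0]]
block near 0 [[644.0, 216.0], [552.0, 210.0]] far [[652.0, 135.0], [562.0, 129.0]]
block near 0.023 [[644.0, 196.0], [550.0, 190.0]] far [[651.0, 115.0], [560.0, 109.0]]
```

Width is the puzzle: 46 mm read on a 54 mm block. I'll grip centrally first to calibrate it, with the fingertips as low as possible.

>>> servo_tool --rows '[-1,-0.035,0,0,0,-1,-0.035,0,0,0,-1,-0.035,0,0,0,-1,-0.035,0,0.03,0,-1,0,0,0.038,0]'

```text
time: 8.5
position: [0.5165, 0.1959, 0.0801]
tool_rot: [0.558, 0.83, 0.004, 0.005]
ft_force: [0.8, 0.5, -1.2]
grip_width: 0.087
grip_force: 0.0
```

>>> servo_tool --rows '[-1,0,0,0.035,0,-1,0,0,0.025,0,-1,0,0,0.012,0,1,0,0,0,0,1,0,0,0,0]' --newtons 10

```text
time: 8.92
position: [0.5089, 0.1998, 0.0048]
tool_rot: [0.556, 0.831, -0.001, -0.001]
ft_force: [0.1, 0.5, 0.3]
grip_width: 0.08
grip_force: 0.0
```

>>> servo_tool --rows '[1,0,0,0,0,1,0,0,0,0,1,0,0,0,0,1,0,0,0,0,1,0,0,0,0]'

```text
time: 9.33
position: [0.5097, 0.201, 0.0062]
tool_rot: [0.555, 0.832, 0.001, 0.001]
ft_force: [1.5, 0.4, -1.7]
grip_width: 0.0487
grip_force: 9.0
```

>>> servo_tool --rows '[1,0,0,0,0,1,0,0,0,0]'

```text
time: 9.5
position: [0.5096, 0.201, 0.006]
tool_rot: [0.555, 0.832, 0.001, 0.001]
ft_force: [0.2, 0.3, 3.4]
grip_width: 0.0483
grip_force: 9.9
```

```bash
python3 -c "
from h import *
go(.512,.197,.001)"
```

```text
t 9.5 pos [0.5096 0.201  0.006 ] ytool deg 22.5 w 0.0483 q [ 0.17  0.7   1.76  0.    0.67 -0.22] F [0.2 0.3 3.4]
tool shift [-0.0046  0.0006  0.005 ]
```

>>> servo_tool --rows '[1,0,0,0,0,1,0,0,0,0,1,0,0,0,0]' --newtons 40

```text
time: 9.75
position: [0.5096, 0.201, 0.0059]
tool_rot: [0.555, 0.832, 0.001, 0.001]
ft_force: [0.5, 1.1, 5.6]
grip_width: 0.0463
grip_force: 38.0
```

>>> servo_tool --rows '[1,0,0,0,0,1,0,0,0,0,1,0,0,0,0]' --newtons 3

```text
time: 10.0
position: [0.5096, 0.2009, 0.0057]
tool_rot: [0.555, 0.832, 0.001, 0.0]
ft_force: [0.5, 0.7, 5.4]
grip_width: 0.0492
grip_force: 3.8
```

```bash
python3 -c "
from h import *
look('g4',(.512,.197,.03),40);go(.512,.197,.001)"
```

```text
top [(0.54, [0.5148, 0.1952, 0.0285])]
side [(0.56, [0.5143, 0.2009, 0.0264])]
t 10.2 pos [0.5096 0.2009 0.0057] ytool deg 22.5 w 0.0491 q [ 0.17  0.71  1.76  0.    0.67 -0.22] F [1.3 1.  4.7]
tool shift [-0.0045  0.0007  0.0047]
```

View pics/g4.png

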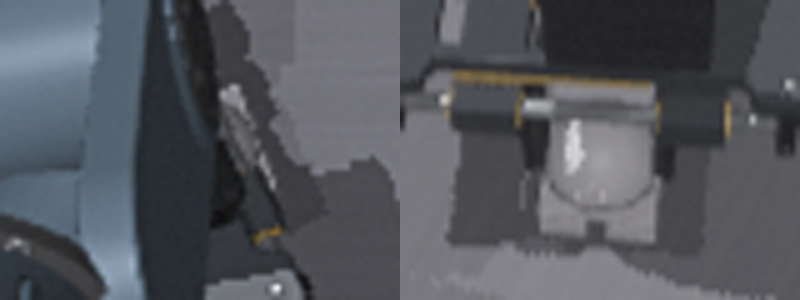

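Reading is about 49 mm at 4 N and 46 mm at 38 N, so the sensor reads about 5 mm low with some compliance. The first grip was too high and weak and slipped upward. I'll redo it lower and firmer.

>>> servo_tool --rows '[-0.6,0,0,0,0,-0.6,0,0,0,0,-0.6,0.005,0,0.002,0,-0.6,0.005,0,0.002,0,-0.6,0,0,0.001,0]'

```text
time: 10.62
position: [0.5035, 0.2106, -0.0005]
tool_rot: [0.555, 0.832, -0.001, -0.001]
ft_force: [-0.4, -0.3, 0.4]
grip_width: 0.068
grip_force: 0.0
```

>>> servo_tool --rows '[-0.6,0,0,0,0,-0.6,0,0,0,0]'

```text
time: 10.78
position: [0.5047, 0.2101, -0.0]
tool_rot: [0.555, 0.832, -0.0, -0.0]
ft_force: [0.0, 0.4, -0.0]
grip_width: 0.0694
grip_force: 0.0
```

```bash
python3 -c "
from h import *
rect();go(.512,.197,.001)"
```

```text
top rect mm [517.2 182.1  52.7  18.7  21.5]
side rect mm [512.9 198.7  53.4  63.9  26.7]
t 10.98 pos [5.053e-01 2.099e-01 4.000e-04] ytool deg 22.5 w 0.0697 q [ 0.19  0.71  1.77 -0.    0.66 -0.2 ] F [-0.  -0.2 -0.7]
tool shift [-0.0145  0.0013 -0.0006]
```

>>> servo_tool --rows '[1,0,0,0,0,1,0,0,0,0,1,0,0,0,0,1,0,0,0,0,1,0,0,0,0]' --newtons 30

```text
time: 11.4
position: [0.5058, 0.21, 0.0003]
tool_rot: [0.555, 0.832, 0.0, 0.001]
ft_force: [1.3, -0.5, -1.4]
grip_width: 0.0474
grip_force: 28.7
```

>>> servo_tool --rows '[1,0,0,0,0,1,0,0,0,0]'

```text
time: 11.57
position: [0.5059, 0.21, 0.0003]
tool_rot: [0.555, 0.832, 0.0, 0.001]
ft_force: [1.2, -0.7, -1.5]
grip_width: 0.0476
grip_force: 28.7
```

>>> servo_tool --rows '[1,-0.0005,0,-0.003,0,1,-0.001,0,-0.003,0,1,-0.001,0,-0.003,0,1,0,0,0,0]'

```text
time: 11.9
position: [0.5053, 0.2074, 0.0093]
tool_rot: [0.555, 0.832, -0.001, -0.001]
ft_force: [-0.0, 0.2, -8.8]
grip_width: 0.0476
grip_force: 27.9
```

```bash
python3 -c "
from h import *
look('g5',(.512,.197,.03),40);go(.512,.197,.001)"
```

```text
top [(0.62, [0.7328, -0.2252, -0.0015]), (0.55, [0.5121, 0.1971, 0.0344])]
side [(0.58, [0.5113, 0.1974, 0.0314])]
t 12.1 pos [0.5056 0.2076 0.0091] ytool deg 22.5 w 0.0479 q [ 0.19  0.7   1.76  0.    0.68 -0.21] F [ 0.1 -0.1 -8.1]
tool shift [-0.0122  0.0019  0.0081]
```

Held firmly (8 N carried). Lift clear, then slacken the grip so it pivots about the finger axis.

>>> servo_tool --rows '[1,0,0,-0.01,0,1,0,0,-0.01,0,1,0,0,-0.01,0,1,0,0,-0.005,0,1,0,0,0,0]'

```text
time: 12.52
position: [0.5077, 0.208, 0.0465]
tool_rot: [0.555, 0.832, 0.002, 0.002]
ft_force: [1.6, -0.2, -8.1]
grip_width: 0.0472
grip_force: 27.9
```

```bash
cat >> h.py <<'E'
def st():
    o=robot.get_obs();R=Ro.from_quat(o["tool_rot"]).as_matrix()
    print("z",o["position"][2].round(4),"w",round(o["grip_width"],4),"g",round(o["grip_force"],1),"F",o["ft_force"].round(1),"Mtool",(R.T@o["moment"]).round(3))
    for k in("top","side"): print(k,[(round(a["score"],2),np.round(a["at"],4).tolist()) for a in robot.place_of(robot.camera(k),"vise")[:1]])
E
python3 -c "
from h import *
st()"
```

```text
z 0.0465 w 0.0472 g 27.9 F [ 1.6 -0.2 -8.1] Mtool [ 0.009  0.067 -0.064]
top [(0.71, [0.5176, 0.1948, 0.0711])]
side [(0.59, [0.5128, 0.199, 0.0689])]
```

>>> servo_tool --rows '[1,0,0,0,0,1,0,0,0,0,1,0,0,0,0]' --newtons 18

```text
time: 12.97
position: [0.507, 0.2078, 0.0448]
tool_rot: [0.555, 0.832, 0.001, 0.001]
ft_force: [-0.8, -0.7, 0.3]
grip_width: 0.0318
grip_force: 0.0
```

```bash
python3 -c "
from h import *
st()"
```

```text
z 0.0448 w 0.0318 g 0.0 F [-0.8 -0.7  0.3] Mtool [ 0.007 -0.095 -0.057]
top [(0.72, [0.5109, 0.1946, 0.0416])]
side [(0.85, [0.5127, 0.1903, 0.0377])]
```

```bash
python3 -c "
from h import *
look('g6',(.512,.19,.03),45);st()"
```

```text
top [(0.65, [0.5236, 0.1698, 0.0251]), (0.41, [0.4955, -0.3548, 0.0031])]
side [(0.61, [0.4877, -0.3526, -0.0016]), (0.56, [0.5316, 0.1563, 0.0249])]
z 0.0446 w 0.0011 g 0.0 F [-0.3 -0.4 -0.7] Mtool [ 0.037 -0.035  0.054]
top [(0.83, [0.5322, 0.1504, 0.0263])]
side [(0.37, [0.5305, 0.1544, 0.0263])]
```

View pics/g6.png

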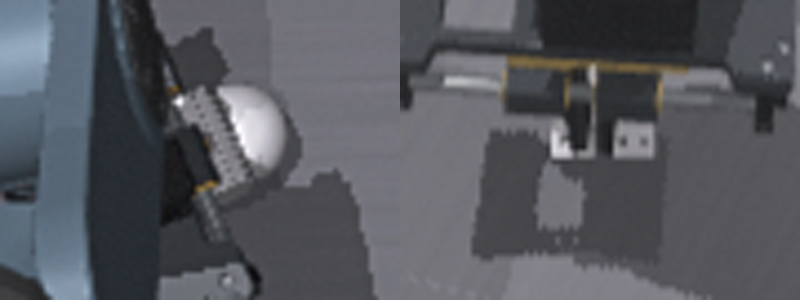

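Picture: the vise has rolled onto its side. The ball points to −tool x (top crop px (265,135)) and the jaw face is toward the side camera (px (605,140)). Its origin height of 26 mm is right for lying on a flat. I'll open, back off, and measure precisely.

>>> servo_tool --rows '[-1,0.02,0,-0.03,0,-1,0.03,0,-0.03,0,-1,0.03,0,-0.03,0,-1,0.03,0,0,0,-1,0,0,0,0]'

```text
time: 13.98
position: [0.4635, 0.313, 0.1356]
tool_rot: [0.554, 0.833, 0.003, 0.0]
ft_force: [-1.2, -0.9, -0.8]
grip_width: 0.0259
grip_force: 0.0
```

```bash
python3 -c "
from h import *
st();st();rect(.03)
c=robot.camera('top');m=robot.outline_of(c,'vise')[0]['region']
y=np.array([.924,.383]);x=np.array([-.383,.924])
w=np.array([at_z(c,p[::-1],.027)[:2] for p in np.argwhere(m)])
print('tx range',np.percentile(w@x,[1,99]).round(4),'ty',np.percentile(w@y,[1,99]).round(4))
go(.524,.1705,.010)"
```

```text
z 0.1356 w 0.0259 g 0.0 F [-1.2 -0.9 -0.8] Mtool [ 0.003 -0.05  -0.024]
top [(0.75, [0.5219, 0.1709, 0.0266])]
side []
z 0.1326 w 0.042 g 0.0 F [ 0.6 -0.5 -0.8] Mtool [ 0.016 -0.057 -0.007]
top [(0.98, [0.5255, 0.1717, 0.0257])]
side [(0.52, [0.5211, 0.1736, 0.0231])]
top rect mm [518.9 176.7  63.6  58.   26.3]
side rect mm [355.5 165.8  40.9  45.2  26.7]
tx range [-0.0638 -0.0069] ty [0.5171 0.5761]
t 14.68 pos [0.4645 0.308  0.1331] ytool deg 22.5 w 0.0813 q [ 0.39  0.51  1.66 -0.    0.97 -0.01] F [ 0.4 -0.4 -0.2]
tool shift [-0.1498  0.0024  0.1231]
```

```bash
python3 -c "
from h import *
look('g7',(.52,.175,.027),28);rect(.03);st()"
```

```text
top [(0.6, [0.5218, 0.1707, 0.0267])]
side [(0.39, [0.5215, 0.1767, 0.0235])]
top rect mm [518.7 176.   60.3  57.   26.3]
side rect mm [501.6 209.7  48.    7.8  26.7]
z 0.1333 w 0.0873 g 0.0 F [-0.3  0.1 -1.1] Mtool [ 0.022 -0.024 -0.04 ]
top [(0.55, [0.5271, 0.1713, 0.026])]
side [(0.6, [0.5223, 0.1737, 0.0239])]
```

View pics/g7.png

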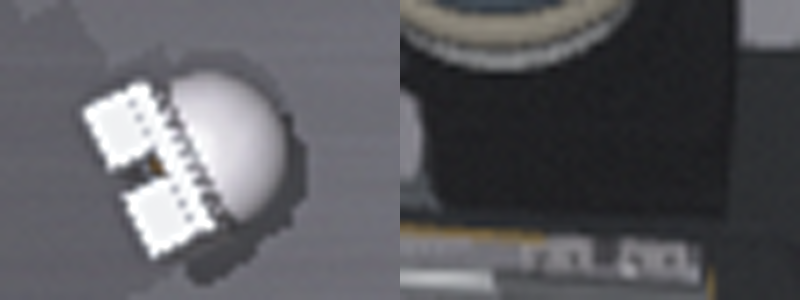

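Picture: it lies stably on a side with the slot face up and the ball to the right (240,145). Own x runs along about 25°, so own +z points along 115° with the origin near (0.522,0.172). Approach to own z≈20 mm.

>>> servo_tool --rows '[-1,0,0,0,-2.5,-1,-0.032,-0.0015,0,0,-1,-0.032,-0.0014,0,0,-1,-0.032,-0.0013,0,0,-1,-0.0316,-0.0013,0,0]'

```text
time: 15.7
position: [0.5137, 0.1893, 0.1333]
tool_rot: [0.537, 0.844, 0.0, 0.0]
ft_force: [0.3, -0.0, -0.4]
grip_width: 0.087
grip_force: 0.0
```

>>> servo_tool --rows '[-1,0,0,0.03,0,-1,0,0,0.03,0,-1,0,0,0.01,0,-1,0,0,0,0]'

```text
time: 16.03
position: [0.5109, 0.1898, 0.0608]
tool_rot: [0.537, 0.843, -0.002, -0.002]
ft_force: [-0.1, 0.2, 0.6]
grip_width: 0.0872
grip_force: 0.0
```

```bash
python3 -c "
from h import *
go(.5135,.190,.010)"
```

```text
t 16.03 pos [0.5109 0.1898 0.0608] ytool deg 25.0 w 0.0872 q [ 0.15  0.61  1.74 -0.    0.8  -0.29] F [-0.1  0.2  0.6]
tool shift [-0.001   0.0027  0.0508]
```

>>> servo_tool --rows '[-1,0,0,0.025,0,-1,0,0,0.02,0,-1,0,0,0.008,0,-1,0,0,0,0,-1,0,0,0,0]'

```text
time: 16.45
position: [0.5139, 0.1908, 0.0111]
tool_rot: [0.537, 0.844, 0.0, 0.0]
ft_force: [0.3, -0.8, -0.1]
grip_width: 0.0871
grip_force: 0.0
```

>>> servo_tool --rows '[1,0,0,0,0,1,0,0,0,0,1,0,0,0,0,1,0,0,0,0,1,0,0,0,0]' --newtons 12

```text
time: 16.87
position: [0.5137, 0.1904, 0.0108]
tool_rot: [0.537, 0.844, 0.0, 0.0]
ft_force: [0.5, 0.1, -0.1]
grip_width: 0.0614
grip_force: 0.0
```

>>> servo_tool --rows '[1,0,0,0,0,1,0,0,0,0,1,0,0,0,0,1,0,0,0,0]'

```text
time: 17.2
position: [0.5123, 0.1901, 0.0104]
tool_rot: [0.537, 0.844, -0.001, -0.001]
ft_force: [-3.5, -1.6, 5.2]
grip_width: 0.0536
grip_force: 12.0
```

```bash
python3 -c "
from h import *
st();go(.5135,.190,.010)"
```

```text
z 0.0104 w 0.0536 g 12.0 F [-3.5 -1.6  5.2] Mtool [0.596 0.029 0.016]
top [(0.51, [0.5235, 0.1693, 0.0239])]
side [(0.83, [0.522, 0.1762, 0.0232])]
t 17.4 pos [0.5123 0.1901 0.0104] ytool deg 25.0 w 0.054 q [ 0.15  0.7   1.76 -0.    0.68 -0.29] F [-3.5 -1.6  5.3]
tool shift [-0.0006  0.001   0.0004]
```

Width 54 mm: a true grip on the flats. Now lift along an arc while sweeping toward the ball side, so that gravity and bench rubbing turn the jaws up.

>>> servo_tool --rows '[1,-0.003,0,-0.002,0,1,-0.005,0,-0.003,0,1,-0.006,0,-0.003,0,1,-0.006,0,-0.003,0,1,0,0,0,0]' --newtons 12

```text
time: 17.82
position: [0.5235, 0.1709, 0.0214]
tool_rot: [0.538, 0.843, 0.0, 0.001]
ft_force: [0.8, 0.7, -7.4]
grip_width: 0.054
grip_force: 12.0
```

```bash
python3 -c "
from h import *
st();go(.5135,.190,.010)"
```

```text
z 0.0214 w 0.054 g 12.0 F [ 0.8  0.7 -7.4] Mtool [-0.035 -0.009 -0.047]
top [(0.64, [0.5318, 0.1595, 0.0303])]
side []
t 18.02 pos [0.5215 0.1721 0.021 ] ytool deg 25.0 w 0.054 q [ 0.12  0.68  1.75  0.    0.71 -0.32] F [-0.1 -0.1 -7.8]
tool shift [0.0196 0.0003 0.011 ]
```

It pivots under gravity (origin now about 10 mm below the grip). Continue.

>>> servo_tool --rows '[1,-0.004,0,-0.003,0,1,-0.004,0,-0.002,0,1,-0.004,0,-0.002,0,1,-0.004,0,-0.001,0,1,0,0,0,0]' --newtons 9

```text
time: 18.43
position: [0.5298, 0.1569, 0.0298]
tool_rot: [0.537, 0.843, 0.0, 0.001]
ft_force: [-0.7, -0.1, -8.0]
grip_width: 0.0541
grip_force: 9.0
```

```bash
python3 -c "
from h import *
st();st();go(.5135,.190,.010)"
```

```text
z 0.0298 w 0.0541 g 9.0 F [-0.7 -0.1 -8. ] Mtool [ 0.033 -0.062 -0.004]
top []
side [(0.6, [0.5325, 0.1529, 0.0347])]
z 0.0292 w 0.0537 g 9.0 F [ 0.3 -0.5 -8.1] Mtool [-0.002 -0.035  0.037]
top []
side [(0.72, [0.5361, 0.152, 0.0341])]
t 18.83 pos [0.5284 0.1579 0.0292] ytool deg 25.0 w 0.0537 q [ 0.09  0.67  1.74  0.    0.73 -0.35] F [ 0.  -0.4 -8.1]
tool shift [0.0354 0.0001 0.0192]
```

>>> servo_tool --rows '[1,-0.004,0,0.004,0,1,-0.006,0,0.004,0,1,-0.006,0,0,0,1,-0.006,0,-0.002,0,1,-0.006,0,-0.002,0]' --newtons 9

```text
time: 19.25
position: [0.5407, 0.1315, 0.0251]
tool_rot: [0.537, 0.843, -0.0, -0.0]
ft_force: [-0.2, 0.4, -7.9]
grip_width: 0.0539
grip_force: 9.0
```

```bash
python3 -c "
from h import *
st();st();go(.5135,.190,.010)"
```

```text
z 0.0251 w 0.0539 g 9.0 F [-0.2  0.4 -7.9] Mtool [ 0.045 -0.065 -0.01 ]
top []
side [(0.9, [0.5473, 0.1277, 0.0304])]
z 0.0256 w 0.054 g 9.0 F [-0.5  0.2 -8.7] Mtool [0.043 0.044 0.004]
top []
side [(0.91, [0.5418, 0.1317, 0.0298])]
t 19.65 pos [0.5401 0.1326 0.0253] ytool deg 25.1 w 0.0539 q [ 0.04  0.68  1.73  0.    0.73 -0.4 ] F [ 0.3  0.3 -8.6]
tool shift [0.0633 0.0002 0.0153]
```

It is nearly upright. Firm up the grip, lift, and carry it toward the ring.

>>> servo_tool --rows '[1,0,0,0,0,1,0,0,0,0,1,0,0,-0.015,0,1,0,0,-0.02,0,1,0,0,-0.025,0]' --newtons 35

```text
time: 20.07
position: [0.5386, 0.1324, 0.0843]
tool_rot: [0.537, 0.844, -0.001, -0.002]
ft_force: [-0.3, -0.3, -8.4]
grip_width: 0.0536
grip_force: 35.0
```

>>> servo_tool --rows '[1,-0.014,-0.0073,0,0,1,-0.024,-0.0123,0,0,1,-0.026,-0.0133,0,0,1,-0.026,-0.0133,0,0,1,-0.026,-0.0133,0,0]'

```text
time: 20.48
position: [0.5351, 0.0013, 0.0854]
tool_rot: [0.537, 0.844, -0.0, -0.0]
ft_force: [0.3, -0.2, -8.4]
grip_width: 0.0539
grip_force: 35.0
```

>>> servo_tool --rows '[1,-0.026,-0.0133,0,0,1,-0.026,-0.0133,0,0,1,-0.026,-0.0133,0,0,1,-0.026,-0.0133,0,0,1,-0.026,-0.0133,0,0]'

```text
time: 20.9
position: [0.5298, -0.1449, 0.0852]
tool_rot: [0.537, 0.844, 0.0, -0.0]
ft_force: [-0.3, -0.1, -8.5]
grip_width: 0.0532
grip_force: 35.0
```

>>> servo_tool --rows '[1,-0.026,-0.0133,0,0,1,-0.025,-0.0133,0,0,1,-0.015,-0.007,0,0,1,0,0,0,0,1,0,0,0,0]'

```text
time: 21.32
position: [0.5276, -0.2184, 0.0851]
tool_rot: [0.538, 0.843, 0.0, -0.0]
ft_force: [0.1, 1.4, -8.1]
grip_width: 0.053
grip_force: 35.0
```

```bash
python3 -c "
from h import *
go(.527,-.216,.045);look('g8',(.527,-.216,.06),40);st();st()
for k in('top','side'):
    for r in robot.place_of(robot.camera(k),'ring_stand')[:4]:print(k,round(r['score'],2),np.round(r['at'],4))"
```

```text
t 21.32 pos [ 0.5276 -0.2184  0.0851] ytool deg 24.9 w 0.053 q [-0.59  0.6   1.66  0.    0.88 -1.02] F [ 0.1  1.4 -8.1]
tool shift [0.0024 0.0004 0.0401]
top [(0.5, [0.5332, -0.2259, 0.0901])]
side [(0.9, [0.5315, -0.2194, 0.0882])]
z 0.085 w 0.0532 g 35.0 F [-0.2  0.1 -8.2] Mtool [ 0.046  0.003 -0.058]
top [(0.49, [0.5303, -0.2225, 0.0911])]
side [(0.92, [0.5333, -0.2204, 0.0895])]
z 0.0853 w 0.0536 g 35.0 F [-0.4 -0.3 -7.5] Mtool [ 0.051 -0.013  0.021]
top [(0.71, [0.5342, -0.2236, 0.091])]
side [(0.91, [0.5319, -0.2239, 0.0918])]
top 0.51 [ 0.5282 -0.2174  0.0014]
side 0.91 [ 0.3809 -0.3257 -0.0021]
side 0.77 [ 0.5239 -0.2206 -0.0032]
side 0.7 [ 0.3984 -0.2063 -0.0012]
side 0.47 [ 6.028e-01 -3.446e-01  1.000e-04]
```

View pics/g8.png

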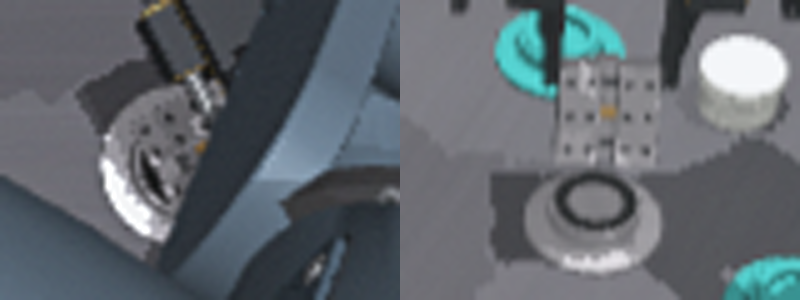

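The side crop shows the jaw top face nearly square-on at (605,112), so it is still tilted toward the camera. Fit the tilt from the face corners.

```bash
python3 -c "
from h import *
from scipy.optimize import least_squares
c=robot.camera('side');u0=proj(c,(.527,-.216,.06)).round()
obs=np.array([[560,62],[655,62],[655,165],[557,163]],float)
o=robot.get_obs();R=Ro.from_quat(o['tool_rot']).as_matrix();g=o['position']-.019*R[:,2]
tx,ty=R[:,0],R[:,1];up=np.array([0,0,1.])
def model(p):
    a,d,e,f=p; zo=np.cos(a)*up+np.sin(a)*tx; yo=np.cos(a)*tx-np.sin(a)*up
    org=g+d*tx+e*up+f*ty
    return np.array([(proj(c,org+.029*zo+sy*.027*yo+sx*.027*ty)-u0)*5+[600,150] for sx,sy in((1,-1),(-1,-1),(-1,1),(1,1))]),org
for a in np.radians([0,15,30,45,60]):
    r=least_squares(lambda p:(model(np.r_[a,p])[0]-obs).ravel(),[0,0,0]);print(np.degrees(a),r.cost.round(0),(r.x*1000).round(1),model(np.r_[a,r.x])[1].round(4))
r=least_squares(lambda p:(model(p)[0]-obs).ravel(),[.4,0,0,0]);print(np.degrees(r.x[0]),r.cost,(r.x[1:]*1000).round(1),model(r.x)[0].round(0).tolist())
"
```

```text
0.0 462.0 [114.1  59.1  11.7] [ 0.4902 -0.1095  0.1634]
14.999999999999998 120.0 [55.3 12.9  5.4] [ 0.5094 -0.1656  0.1171]
29.999999999999996 23.0 [  5.1 -24.1   0. ] [ 0.5258 -0.2133  0.0801]
45.0 9.0 [-20.6 -37.8  -2.4] [ 0.5344 -0.2376  0.0665]
59.99999999999999 24.0 [-15.5 -23.1  -1.2] [ 0.5333 -0.2325  0.0812]
43.31080016888459 9.344768580827807 [-19.2 -37.7  -2.3] [[559.0, 62.0], [658.0, 64.0], [655.0, 164.0], [556.0, 162.0]]
```

```bash
python3 -c "
from h import *
from scipy.optimize import least_squares
c=robot.camera('side');u0=proj(c,(.527,-.216,.06)).round()
obs=np.array([[560,62],[655,62],[655,165],[557,163]],float)
o=robot.get_obs();R=Ro.from_quat(o['tool_rot']).as_matrix();g=o['position']-.019*R[:,2]
tx,ty=R[:,0],R[:,1];up=np.array([0,0,1.])
def model(a,h,s,f):
    zo=np.cos(a)*up+np.sin(a)*tx; yo=np.cos(a)*tx-np.sin(a)*up
    org=g-h*zo+s*yo+f*ty
    return np.array([(proj(c,org+.029*zo+sy*.027*yo+sx*.027*ty)-u0)*5+[600,150] for sx,sy in((1,-1),(-1,-1),(-1,1),(1,1))]),org
for h in(.014,.018,.022):
    r=least_squares(lambda p:(model(p[0],h,p[1],p[2])[0]-obs).ravel(),[.4,0,0]);print(h,np.degrees(r.x[0]).round(1),r.cost.round(0),(r.x[1:]*1000).round(1),model(r.x[0],h,*r.x[1:])[1].round(4))
"
```

```text
0.014 40.4 14.0 [14.5  0.2] [ 0.5272 -0.216   0.0842]
0.018 41.0 13.0 [13.9 -0.2] [ 0.5282 -0.2192  0.0815]
0.022 41.5 12.0 [13.4 -0.5] [ 0.5293 -0.2223  0.0789]
```

The fit gives a 41° tilt. It also explains the earlier widths: the pads effectively touch about 30 mm behind the TCP, so the grip sits off the vise's axis and it hangs tilted. The ring will hold the ball in place, so I can seat it gently with a light (slipping) grip and then swing the jaws upright about the ball centre.

>>> servo_tool --rows '[1,0,0,0.01,0,1,0,0,0.01,0,1,0,0,0.008,0,1,0,0,0.004,0,1,0,0,0,0]' --newtons 14

```text
time: 22.63
position: [0.5265, -0.2171, 0.0513]
tool_rot: [0.537, 0.844, 0.0, -0.002]
ft_force: [0.1, -0.2, -8.1]
grip_width: 0.0537
grip_force: 14.0
```

>>> servo_tool --rows '[1,0,0,0.0015,0,1,0,0,0.0015,0,1,0,0,0,0]'

```text
time: 22.88
position: [0.528, -0.218, 0.0503]
tool_rot: [0.537, 0.844, -0.0, 0.0]
ft_force: [0.3, -0.3, -9.3]
grip_width: 0.0538
grip_force: 14.0
```

>>> servo_tool --rows '[1,0,0,0.0015,0,1,0,0,0.0015,0,1,0,0,0,0]'

```text
time: 23.13
position: [0.5278, -0.2178, 0.0472]
tool_rot: [0.537, 0.844, -0.0, -0.0]
ft_force: [0.4, 0.5, -8.1]
grip_width: 0.0536
grip_force: 14.0
```

```bash
python3 -c "
from h import *
st();go(.528,-.218,.02)"
```

```text
z 0.0472 w 0.0536 g 14.0 F [ 0.4  0.5 -8.1] Mtool [ 0.067 -0.051 -0.026]
top [(0.43, [0.6719, 0.0202, -0.0049])]
side [(0.68, [0.749, 0.3134, -0.0005])]
t 23.33 pos [ 0.5279 -0.2179  0.0474] ytool deg 25.0 w 0.0539 q [-0.59  0.66  1.69  0.    0.8  -1.02] F [ 0.4  1.  -8.5]
tool shift [-0.0001  0.      0.0274]
```

>>> servo_tool --rows '[1,0,0,0.0015,0,1,0,0,0.0015,0,1,0,0,0,0]'

```text
time: 23.58
position: [0.5276, -0.2177, 0.0439]
tool_rot: [0.537, 0.844, -0.0, -0.0]
ft_force: [-1.0, 0.8, -8.4]
grip_width: 0.0541
grip_force: 14.0
```

>>> servo_tool --rows '[1,0,0,0.001,0,1,0,0,0.001,0,1,0,0,0,0]'

```text
time: 23.83
position: [0.5278, -0.2178, 0.042]
tool_rot: [0.537, 0.844, 0.0, -0.0]
ft_force: [-0.4, 0.1, -8.2]
grip_width: 0.0535
grip_force: 14.0
```

>>> servo_tool --rows '[1,0,0,0.001,0,1,0,0,0.001,0,1,0,0,0,0]'

```text
time: 24.08
position: [0.5277, -0.2178, 0.04]
tool_rot: [0.537, 0.844, 0.0, -0.0]
ft_force: [1.1, 0.6, -7.7]
grip_width: 0.0535
grip_force: 14.0
```

>>> servo_tool --rows '[1,0,0,0.001,0,1,0,0,0.001,0,1,0,0,0,0]'

```text
time: 24.33
position: [0.5277, -0.2178, 0.038]
tool_rot: [0.537, 0.844, 0.0, -0.0]
ft_force: [-0.7, 0.1, -7.9]
grip_width: 0.0536
grip_force: 14.0
```

>>> servo_tool --rows '[1,0,0,0.001,0,1,0,0,0.001,0,1,0,0,0,0]'

```text
time: 24.58
position: [0.5278, -0.2176, 0.0373]
tool_rot: [0.537, 0.844, 0.0, -0.0]
ft_force: [-2.0, 2.2, 2.3]
grip_width: 0.0539
grip_force: 14.0
```

>>> servo_tool --rows '[1,0,0,0.001,0,1,0,0,0.001,0,1,0,0,0,0]'

```text
time: 24.83
position: [0.5273, -0.2166, 0.0363]
tool_rot: [0.537, 0.844, 0.0, -0.001]
ft_force: [-4.4, 5.4, 11.9]
grip_width: 0.0534
grip_force: 14.0
```

```bash
python3 -c "
from h import *
st();st();go(.528,-.218,.02)"
```

```text
z 0.0363 w 0.0534 g 14.0 F [-4.4  5.4 11.9] Mtool [0.354 1.117 0.024]
top []
side [(0.82, [0.5325, -0.2212, 0.0422])]
z 0.0363 w 0.054 g 14.0 F [-4.5  5.3 10.9] Mtool [ 0.352  1.054 -0.03 ]
top []
side [(0.6, [0.5284, -0.2202, 0.0432])]
t 25.23 pos [ 0.5273 -0.2167  0.0363] ytool deg 25.0 w 0.0536 q [-0.59  0.67  1.69  0.    0.78 -1.02] F [-4.1  4.7 11.3]
tool shift [-0.0015  0.      0.0163]
```

Contact is gentle (about 20 N). The side force shows the ball sits about 3 mm toward −tool x of the seat. I'll ease up 1 mm, shift +3 mm, then swing the jaws up with a light grip.

>>> servo_tool --rows '[1,0.0015,0,-0.001,0,1,0.0015,0,-0.0005,0,1,0,0,0,0]' --newtons 10

```text
time: 25.48
position: [0.527, -0.2153, 0.0358]
tool_rot: [0.537, 0.844, -0.0, 0.001]
ft_force: [-0.7, 0.1, -1.3]
grip_width: 0.0538
grip_force: 10.0
```

>>> servo_tool --rows '[1,-0.0021,0,0,0,1,-0.0021,0,0,0,1,-0.0021,0,0,0,1,-0.0021,0,0,0,1,0,0,0,0]' --newtons 8

```text
time: 25.9
position: [0.5297, -0.222, 0.0365]
tool_rot: [0.537, 0.843, 0.0, -0.001]
ft_force: [-2.4, 4.6, 5.6]
grip_width: 0.0535
grip_force: 8.0
```

```bash
python3 -c "
from h import *
st();st();go(.528,-.218,.02)"
```

```text
z 0.0365 w 0.0535 g 8.0 F [-2.4  4.6  5.6] Mtool [ 0.117  0.97  -0.074]
top []
side []
z 0.0365 w 0.0539 g 8.0 F [-2.5  4.7  5.8] Mtool [0.128 0.823 0.019]
top []
side [(0.72, [0.5329, -0.2192, 0.0424])]
t 26.3 pos [ 0.5298 -0.2219  0.0365] ytool deg 25.0 w 0.0539 q [-0.59  0.68  1.68  0.    0.79 -1.03] F [-2.3  3.8  7.1]
tool shift [0.0043 0.0001 0.0165]
```

>>> servo_tool --rows '[1,-0.0022,0,0.0003,0,1,-0.0022,0,0.0005,0,1,-0.0022,0,0.0007,0,1,-0.0022,0,0.0008,0,1,0,0,0,0]'

```text
time: 26.72
position: [0.5345, -0.2311, 0.0349]
tool_rot: [0.537, 0.844, 0.0, 0.0]
ft_force: [-3.0, 3.0, 7.9]
grip_width: 0.054
grip_force: 8.0
```

```bash
python3 -c "
from h import *
st();st();go(.528,-.218,.02)
c=robot.camera('side');m=robot.outline_of(c,'vise')
print([(round(r['score'],2),r['region'].sum(),cv2.boundingRect(r['region'].astype(np.uint8))) for r in m[:2]])
if m:
    b=m[0]['region'];x,y,w,h=cv2.boundingRect(b.astype(np.uint8))
    g=cv2.cvtColor(c['pixels'],cv2.COLOR_RGB2GRAY)[y-4:y+h+4,x-6:x+w+6]
    print('\n'.join(' '.join('%3d'%v for v in r) for r in g))
O=np.array([.528,-.218,.042]);R=Ro.from_quat(robot.get_obs()['tool_rot']).as_matrix()
for a in(0,.3,.7):
    zo=np.array([0,0,1])*np.cos(a)+R[:,0]*np.sin(a);yo=R[:,0]*np.cos(a)-np.array([0,0,1])*np.sin(a)
    print(a,[proj(c,O+.029*zo+sy*.027*yo+sx*.027*R[:,1]).round(1).tolist() for sx,sy in((1,-1),(-1,-1),(-1,1),(1,1))])
print(x-6,y-4)
"
```

```text
z 0.0349 w 0.054 g 8.0 F [-3.   3.   7.9] Mtool [0.253 0.694 0.058]
top []
side [(0.8, [0.5361, -0.2258, 0.0449])]
z 0.0349 w 0.0538 g 8.0 F [-2.5  4.3  8.8] Mtool [0.224 0.606 0.026]
top []
side []
t 27.12 pos [ 0.5344 -0.231   0.0349] ytool deg 25.0 w 0.0543 q [-0.6   0.68  1.66  0.    0.79 -1.04] F [-2.2  3.9  8.3]
tool shift [ 0.0145 -0.0003  0.0149]
[(0.95, np.int64(410), (300, 134, 21, 21))]
 99 125 142 103  52  44  45  68 171 176 176 176 176 175 175 163 147 131 116 107 126 128 127 127 126 127 116  58  47  46  42  42  70
116 113 108  88  49  43  47  72 161 167 165 166 156 146 146 124 108 108 124 127 126 125 127 127 126 127 106  54  47  47  43  43 105
127 128 122 113  54  42  45  59 122 127 126 129 118 107 116 109 117 125 126 127 127 127 126 127 126 127 106  53  47  47  43  51 115
126 128 127 115  57  42  46  60 106 110 111 112 116 119 123 126 125 127 127 126 126 127 126 125 126 124  97  52  48  47  44  83 111
129 127 126 106  53  42  47  61 113 117 118 134 119 117 117 118 112 111 122 119 118 119 119 117 122 120  77  48  47  42  54 113 120
128 126 126 117  57  43  47  66 136 141
[... 2641 characters left out ...]
100  99 132 146 146 130 128 128 141 159 151 134 156 135 151 150 132 129 125  93  87  87  88
 72  78 127 130 131 131 114 106 116  90  53  48  81 103 103 116 116 108 108 100  71  50  57 107 131 126 128 129 128 101  87  88  88
 72  79 128 130 130 131 122 103 113 118  90  59  50  56  56  80  85  75  69  50  47  70 106 133 124 128 129 129 127 106  90  89  87
 72  73 122 129 130 131 131 112 106 116 116 108 105  88  62  58  78  80  75  71 105 114 125 128 122 129 128 130 130 106  89  88  85
0 [[300.9, 133.0], [320.2, 133.4], [321.3, 146.9], [301.4, 146.5]]
0.3 [[301.2, 133.6], [320.6, 134.0], [321.1, 151.3], [301.3, 150.9]]
0.7 [[301.4, 136.4], [321.1, 136.8], [320.6, 156.4], [300.9, 156.0]]
294 130
```

The jaw face still spans 20 px (tilt about 37°). Rubber friction held the ball, so the light grip slid along the jaws instead of turning them. It hangs freely in air at 9–12 N, so the better way is to regrip on the vise axis near the jaws while it rests in the ring, lift a few mm, and let it right itself.

>>> servo_tool --rows '[-0.6,0,0,0,0,-0.6,0,0,0,0,-0.6,0,0,0,0,-0.6,0,0,0,0,-0.6,0,0,0,0]'

```text
time: 27.63
position: [0.5342, -0.2311, 0.0334]
tool_rot: [0.537, 0.844, -0.0, 0.0]
ft_force: [-0.2, 0.1, -0.4]
grip_width: 0.0688
grip_force: 0.0
```

```bash
cat >> h.py <<'E'
def face(n=3):
    o=robot.get_obs();R=Ro.from_quat(o["tool_rot"]).as_matrix()
    c=robot.camera('side');m=robot.outline_of(c,'vise')
    for k in range(n):
        for v in("side","top"): print(v,[(round(a["score"],2),np.round(a["at"],4).tolist()) for a in robot.place_of(robot.camera(v),"vise")[:1]])
    if not m: print("no mask");return
    x,y,w,h=cv2.boundingRect(m[0]["region"].astype(np.uint8));print("mask bb",x,y,w,h)
    g=cv2.cvtColor(c['pixels'],cv2.COLOR_RGB2GRAY)[128:162,298:324]
    print('\n'.join('%d: '%(128+i)+' '.join('%3d'%v for v in r) for i,r in enumerate(g)))
E
python3 -c "
from h import *
go(.528,-.218,.03);face()"
```

```text
t 27.63 pos [ 0.5342 -0.2311  0.0334] ytool deg 25.0 w 0.0688 q [-0.6   0.69  1.66 -0.    0.79 -1.04] F [-0.2  0.1 -0.4]
tool shift [ 0.0145 -0.0001  0.0033]
side [(0.96, [0.5301, -0.2181, 0.0409])]
top []
side [(0.69, [0.5322, -0.2178, 0.043])]
top [(0.37, [0.7481, 0.3082, 0.0009])]
side [(0.86, [0.5314, -0.2199, 0.0406])]
top []
mask bb 301 137 20 21
128:  46  99 152 152 152 151 151 151 159 160 173 174 173 173 174 158 117 125 127 127 126 126 125 126 124 123
129:  48 114 173 176 175 175 175 174 174 174 174 175 174 166 147 114 121 126 127 128 126 126 126 126 125 114
130:  48 132 171 177 177 177 176 175 175 174 174 162 146 131 116 107 125 126 127 127 126 126 125 124 124 104
131:  46 122 152 161 165 166 165 165 156 146 146 123 107 108 124 126 126 127 126 125 126 125 125 124 124  95
132:  47 102 122 120 124 128 127 128 119 107 115 109 118 125 126 126 125 127 127 127 126 125 125 124 123  77
133:  48 117 117 111 109 109 109 111 115 118 125 125 125 125 126 126 125 127 126 126 125 124 124 124 124  70
134:  47 121 126 125 125 126 126 124 123 124 125 125 126 127 126 126 126 126 127 125 126 12
[... 2260 characters left out ...]
14 166 146 167 183 156 119 136 147 130 125  92
156: 130 131 113 158 170 130 167 181 173 131 185 131 119 133 116 167 129 167 182 173 132 139 144 130 129  99
157: 129 130 123 175 183 171 182 183 185 174 189 106  79  64 109 179 172 182 183 184 173 172 142 129 127 102
158: 130 131 131 165 159 158 159 162 164 168 162  79  56  58 110 161 165 165 163 163 166 168 135 130 129 100
159: 131 132 132 135 120 118 119 123 128 141 130 115 113 159 133 139 132 130 127 133 151 154 146 148 133  93
160: 131 132 133 132 125 117 113 115 118 127 129 130 129 165 135 129 119 118 118 145 159 160 159 160 141  91
161: 175 183 183 140 132 128 122 119 119 120 122 122 123 126 122 119 123 121 128 157 159 160 159 159 126  91
```

```bash
python3 -c "
from h import *
c=robot.camera('side')
o=robot.get_obs();R=Ro.from_quat(o['tool_rot']).as_matrix();up=np.array([0,0,1.]);tx=R[:,0]
for Oxy in((.528,-.218),(.531,-.2185)):
  O=np.array([*Oxy,.042])
  for d in(30,40,50,60,70):
    a=np.radians(d);zo=up*np.cos(a)+tx*np.sin(a);yo=tx*np.cos(a)-up*np.sin(a)
    print(Oxy,d,'top/bot/centre y',[proj(c,O+.029*zo+s*.027*yo).round(1).tolist() for s in(-1,1,0)])
"
```

```text
(0.528, -0.218) 30 top/bot/centre y [[311.1, 135.1], [310.9, 154.1], [311.0, 144.6]]
(0.528, -0.218) 40 top/bot/centre y [[311.2, 136.5], [310.8, 156.2], [311.0, 146.4]]
(0.528, -0.218) 50 top/bot/centre y [[311.3, 138.3], [310.5, 158.0], [310.9, 148.2]]
(0.528, -0.218) 60 top/bot/centre y [[311.4, 140.4], [310.3, 159.5], [310.9, 150.1]]
(0.528, -0.218) 70 top/bot/centre y [[311.4, 142.8], [310.1, 160.6], [310.7, 151.8]]
(0.531, -0.2185) 30 top/bot/centre y [[310.2, 134.7], [310.0, 153.6], [310.1, 144.1]]
(0.531, -0.2185) 40 top/bot/centre y [[310.3, 136.1], [309.8, 155.7], [310.1, 145.9]]
(0.531, -0.2185) 50 top/bot/centre y [[310.4, 137.9], [309.6, 157.6], [310.0, 147.8]]
(0.531, -0.2185) 60 top/bot/centre y [[310.4, 140.0], [309.4, 159.1], [309.9, 149.6]]
(0.531, -0.2185) 70 top/bot/centre y [[310.5, 142.3], [309.2, 160.2], [309.8, 151.3]]
```

Tilt in the ring is now about 55°. Regrip on the axis at own z≈20 mm: tool +30 mm in x, 9 mm down.

>>> servo_tool --rows '[-0.6,0.01,0,0,0,-0.6,0.01,0,0.003,0,-0.6,0.0105,0,0.006,0,-0.6,0,0,0,0,-0.6,0,0,0,0]'

```text
time: 28.8
position: [0.5199, -0.2017, 0.0241]
tool_rot: [0.537, 0.844, -0.0, -0.001]
ft_force: [0.9, 0.4, -0.0]
grip_width: 0.0695
grip_force: 0.0
```

>>> servo_tool --rows '[1,0,0,0,0,1,0,0,0,0,1,0,0,0,0,1,0,0,0,0,1,0,0,0,0]' --newtons 14

```text
time: 29.22
position: [0.5212, -0.2036, 0.0247]
tool_rot: [0.537, 0.843, -0.0, 0.0]
ft_force: [-1.5, -0.3, 0.7]
grip_width: 0.0542
grip_force: 14.0
```

```bash
python3 -c "
from h import *
st();go(.522,-.203,.024)"
```

```text
z 0.0247 w 0.0542 g 14.0 F [-1.5 -0.3  0.7] Mtool [ 0.148 -0.102  0.045]
top []
side [(0.64, [0.532, -0.2198, 0.0433])]
t 29.42 pos [ 0.5212 -0.2036  0.0247] ytool deg 25.0 w 0.0538 q [-0.57  0.68  1.73 -0.    0.73 -1.01] F [-0.5 -0.3  2.4]
tool shift [0.0002 0.001  0.0007]
```

>>> servo_tool --rows '[1,0,0,-0.004,0,1,0,0,-0.006,0,1,0,0,-0.008,0,1,0,0,-0.008,0,1,0,0,-0.008,0]' --newtons 13

```text
time: 29.83
position: [0.5206, -0.2028, 0.0589]
tool_rot: [0.537, 0.844, 0.0, -0.0]
ft_force: [-0.1, -1.0, -7.4]
grip_width: 0.0539
grip_force: 13.0
```

>>> servo_tool --rows '[1,0,0,0,0,1,0,0,0,0,1,0,0,0,0,1,0,0,0,0,1,0,0,0,0]' --newtons 10

```text
time: 30.25
position: [0.5205, -0.2028, 0.058]
tool_rot: [0.537, 0.844, 0.0, -0.001]
ft_force: [-0.0, 0.4, -9.0]
grip_width: 0.054
grip_force: 10.0
```

```bash
python3 -c "
from h import *
st();go(.522,-.203,.024);
c=robot.camera('side')
g=cv2.cvtColor(c['pixels'],cv2.COLOR_RGB2GRAY)[106:150,296:328]
print('\n'.join('%d: '%(106+i)+' '.join('%3d'%v for v in r) for i,r in enumerate(g)))
o=robot.get_obs();R=Ro.from_quat(o['tool_rot']).as_matrix();up=np.array([0,0,1.]);tx=R[:,0];g=o['position']-.03*R[:,2]
for d in(0,20,40,60):
    a=np.radians(d);zo=up*np.cos(a)+tx*np.sin(a);yo=tx*np.cos(a)-up*np.sin(a)
    O=g-.02*zo
    print(d,'top/bot/centre y',[proj(c,O+.029*zo+s*.027*yo).round(1).tolist() for s in(-1,1,0)],O.round(4))
"
```

```text
z 0.058 w 0.054 g 10.0 F [-0.   0.4 -9. ] Mtool [0.018 0.024 0.046]
top [(0.48, [0.531, -0.217, 0.0699])]
side [(0.55, [0.5265, -0.2126, 0.0732])]
t 30.45 pos [ 0.5209 -0.203   0.0582] ytool deg 25.0 w 0.054 q [-0.57  0.63  1.71  0.    0.81 -1.01] F [-1.   0.4 -7.6]
tool shift [-0.0005  0.0011  0.0342]
106:  64  65  52  62  53  64  84 152 169 170 107  57  64  80  42  37  39  40  40  40  38  39  39  37  39  38  39  37  39  38  38  37
107:  75  74  66  73  66  72  77 136 155 156  98  57  64  91  48  40  39  40  40  39  39  39  37  38  39  42  40  38  40  38  39  40
108:  75  73  74  75  74  74  76  86  88  89  65  53  50  78  46  37  39  40  40  39  39  38  38  40  41  42  39  39  41  39  38  39
109:  73  73  73  74  74  74  84 111 113 113  82  53  51  53  42  39  39  40  41  38  39  40  39  38  39  39  38  38  39  38  40  39
110:  74  74  74  74  74  74  80 101 103 103  74  53  52  44  40  37  39  38  38  37  39  40  38  39  39  39  40  39  39  39  38  39
111:  76  77  77  76  77  78  78  77  78  79  72  60  53  45  39  39  39  39  40  38  40  38  41  40  38  39  39  38  40  38  39  4
[... 4734 characters left out ...]
141 112 119 141 142 123 121 172 134 128 127 127 127 128
148: 127 126 127 127 126 103 140 112  77 138 143 120  79 143 110 119 121  91 140  85 104 140 144  89 104 153 131 128 127 127 128 128
149: 125 121 121 145 173 109 141 133 124 140 142 133 126 145 119 141 144  99 139 125 130 142 142 121 131 138 129 127 128 127 128 128
0 top/bot/centre y [[311.6, 130.2], [312.5, 143.9], [312.1, 137.0]] [ 0.5209 -0.2031  0.0683]
20 top/bot/centre y [[312.0, 128.9], [312.2, 147.0], [312.1, 137.9]] [ 0.5238 -0.2093  0.0695]
40 top/bot/centre y [[312.3, 129.0], [311.8, 149.1], [312.1, 139.0]] [ 0.5263 -0.2147  0.0729]
60 top/bot/centre y [[312.6, 130.3], [311.5, 149.9], [312.0, 140.2]] [ 0.5282 -0.2188  0.0783]
```

The face fit shows it turned only to about 40° before pad friction stalled it. Go lower over the ring so any slip is a harmless few mm, then ease the grip and dither sideways so gravity can finish the pivot.

>>> servo_tool --rows '[1,-0.004,0,0.007,0,1,-0.004,0,0.007,0,1,0,0,0,0]' --newtons 10

```text
time: 30.75
position: [0.5244, -0.2112, 0.0429]
tool_rot: [0.537, 0.843, -0.0, -0.0]
ft_force: [-0.3, 0.5, -7.7]
grip_width: 0.0543
grip_force: 10.0
```

>>> servo_tool --rows '[1,0.006,0,0,0,1,-0.006,0,0,0,1,0.006,0,0,0,1,-0.006,0,0,0,1,0,0,0,0]' --newtons 8

```text
time: 31.17
position: [0.5251, -0.2112, 0.0447]
tool_rot: [0.537, 0.844, -0.0, 0.001]
ft_force: [1.8, -0.8, -8.3]
grip_width: 0.0536
grip_force: 8.0
```

```bash
cat >> h.py <<'E'
def tilt(h=.02,k=.03):
    "match rendered jaw face (bright) height: print tilt from network origin and face rows"
    o=robot.get_obs();R=Ro.from_quat(o['tool_rot']).as_matrix();tx=R[:,0];g=o['position']-k*R[:,2]
    P_=[]
    for i in range(4):
        c=robot.camera('side');P_+=[np.array(a['at']) for a in robot.place_of(c,'vise')[:1] if np.linalg.norm(a['at']-g)<.05]
    p=np.mean(P_,0)-g;print('origin',(p+g).round(4),'rel tx,up mm',(p@tx*1000).round(1),(p[2]*1000).round(1),'tilt',np.degrees(np.arctan2(-p@tx,-p[2])).round(0),'n',len(P_))
    m=robot.outline_of(c,'vise');print([cv2.boundingRect(a['region'].astype(np.uint8)) for a in m[:1]])
    u=int(proj(c,g+tx*0)[0]);gr=cv2.cvtColor(c['pixels'],cv2.COLOR_RGB2GRAY);v=int(proj(c,g)[1])
    for y in range(v-14,v+22): print(y,*gr[y,u-11:u+12])
    print('TCP',o['position'].round(4),'w',round(o['grip_width'],4),'F',o['ft_force'].round(1),'t',o['time'])
E
python3 -c "
from h import *
tilt()"
```

```text
origin [ 0.5278 -0.2124  0.0491] rel tx,up mm -2.2 -25.6 tilt 5.0 n 4
[(301, 134, 21, 21)]
126 50 51 63 86 92 90 87 90 88 115 147 155 156 149 151 94 108 110 110 109 109 110 98
127 51 50 53 94 99 98 121 123 149 159 172 173 173 173 150 116 124 127 128 127 125 126 106
128 49 52 50 146 151 151 159 160 172 173 174 173 174 157 116 126 126 128 127 126 126 127 97
129 46 49 48 170 175 175 174 175 174 174 173 165 147 115 120 127 127 128 126 126 127 126 98
130 41 44 46 171 177 177 176 175 175 161 147 129 116 108 125 127 127 126 126 126 126 125 96
131 42 46 54 162 165 166 156 146 146 122 106 109 123 126 127 126 127 126 126 127 124 124 79
132 44 47 57 123 127 129 119 108 116 110 117 124 126 126 126 128 127 127 126 126 125 124 65
133 40 49 81 104 107 107 113 113 121 122 125 126 126 126 114 113 125 126 126 125 123 113 55
134 41 46 109 136 137 136 134 135 136 138 116 126 126 125 136 136 141 143 142 142 141 112 55
135 43 47 105 146 148 147 147 148 149 150 130 134 134 116 150 153 150 151 151 151 151 123 58
136 42 47 107 124 125 190 153 127 126 150 145 143 143 111 134 120 145 147 147 129 146 128 61
137
[... 1668 characters left out ...]
5 108 113 97 58 57 61 101 118 109 104 102 111 108 114 95 67 66 73 117 111 120 127 148
156 113 106 115 90 51 46 80 103 96 111 106 101 101 99 72 49 56 106 122 125 129 129 153
157 122 101 113 117 90 59 46 54 55 79 83 68 68 49 47 68 107 124 114 127 128 129 153
158 131 112 106 116 116 109 89 87 60 56 57 57 72 72 106 114 124 117 117 128 130 130 155
159 132 126 111 109 114 122 114 119 113 113 114 112 120 118 125 125 118 114 127 130 131 131 157
160 134 133 126 117 113 115 119 124 127 129 130 130 130 128 120 117 118 124 132 133 133 131 146
161 133 132 133 129 122 118 118 120 122 122 123 123 122 120 123 121 127 132 132 133 132 131 118
TCP [ 0.5251 -0.2112  0.0447] w 0.0536 F [ 1.8 -0.8 -8.3] t 31.1667
```

The side view now shows the top face over 14.8 px (13.7 expected if upright) with the side face below it in a different shade. The network origin also gives about 5° of tilt, so it is nearly upright. Firm the grip, centre over the seat (−5.5 mm x, −1 mm y), and lower slowly.

>>> servo_tool --rows '[1,0,0,0,0,1,-0.003,-0.0006,0,0,1,-0.0025,-0.0006,0,0,1,0,0,0.002,0,1,0,0,0,0]' --newtons 18

```text
time: 32.03
position: [0.5257, -0.2162, 0.0422]
tool_rot: [0.537, 0.843, -0.0, 0.0]
ft_force: [0.5, 0.2, -7.6]
grip_width: 0.0536
grip_force: 18.0
```

>>> servo_tool --rows '[1,0,0,0.001,0,1,0,0,0.001,0,1,0,0,0,0]'

```text
time: 32.28
position: [0.5253, -0.2156, 0.0402]
tool_rot: [0.537, 0.844, 0.0, -0.0]
ft_force: [-0.0, 0.8, -8.1]
grip_width: 0.0536
grip_force: 18.0
```

>>> servo_tool --rows '[1,0,0,0.001,0,1,0,0,0.001,0,1,0,0,0,0]'

```text
time: 32.53
position: [0.5255, -0.2157, 0.0382]
tool_rot: [0.537, 0.844, 0.0, -0.0]
ft_force: [-1.2, 0.0, -8.5]
grip_width: 0.0537
grip_force: 18.0
```

```bash
python3 -c "
from h import *
tilt()" | grep -v '^1'
```

```text
origin [ 0.5298 -0.2162  0.0435] rel tx,up mm -2.3 -24.7 tilt 5.0 n 3
[(301, 134, 21, 21)]
TCP [ 0.5255 -0.2157  0.0382] w 0.0537 F [-1.2  0.  -8.5] t 32.5333
```

>>> servo_tool --rows '[1,0,0,0.001,0,1,0,0,0.001,0,1,0,0,0,0]'

```text
time: 33.23
position: [0.5254, -0.2157, 0.0362]
tool_rot: [0.537, 0.844, -0.0, -0.0]
ft_force: [-1.0, 0.5, -8.2]
grip_width: 0.0537
grip_force: 18.0
```

>>> servo_tool --rows '[1,0,0,0.001,0,1,0,0,0,0,1,0,0,0,0]'

```text
time: 33.48
position: [0.5255, -0.2158, 0.0354]
tool_rot: [0.537, 0.844, 0.0, -0.0]
ft_force: [-0.5, -0.2, -8.0]
grip_width: 0.0537
grip_force: 18.0
```

>>> servo_tool --rows '[1,0,0,0.001,0,1,0,0,0,0,1,0,0,0,0]'

```text
time: 33.73
position: [0.5255, -0.2158, 0.0344]
tool_rot: [0.537, 0.844, -0.0, -0.0]
ft_force: [0.6, 0.4, -7.9]
grip_width: 0.0537
grip_force: 18.0
```

>>> servo_tool --rows '[1,0,0,0.001,0,1,0,0,0,0,1,0,0,0,0]'

```text
time: 33.98
position: [0.5258, -0.2159, 0.0336]
tool_rot: [0.537, 0.844, 0.0, 0.0]
ft_force: [0.8, 0.8, -7.2]
grip_width: 0.0538
grip_force: 18.0
```

>>> servo_tool --rows '[1,0,0,0.001,0,1,0,0,0,0,1,0,0,0,0]'

```text
time: 34.23
position: [0.5259, -0.2159, 0.0335]
tool_rot: [0.537, 0.844, 0.0, 0.0]
ft_force: [-1.5, 0.7, 4.3]
grip_width: 0.0534
grip_force: 18.0
```

```bash
python3 -c "
from h import *
tilt()"
```

```text
origin [ 0.5286 -0.2179  0.0404] rel tx,up mm -3.0 -23.0 tilt 7.0 n 4
[(301, 134, 21, 23)]
128 47 49 53 146 148 148 156 158 163 164 156 155 155 132 100 112 114 114 112 113 112 114 82
129 48 51 51 170 176 175 175 175 174 174 173 166 147 113 120 127 126 126 125 125 127 126 77
130 47 50 46 171 176 177 176 174 174 162 147 129 116 107 125 126 126 126 126 125 125 124 78
131 42 45 46 160 166 166 156 147 146 123 106 109 123 126 126 126 126 126 126 126 124 123 85
132 38 42 43 123 126 128 117 107 114 109 116 125 125 126 126 126 126 125 125 125 124 123 78
133 39 41 53 105 109 111 115 117 124 124 125 126 126 126 126 125 127 126 124 125 123 114 58
134 38 44 62 122 125 125 123 125 125 125 125 126 126 125 125 126 126 126 125 124 123 104 51
135 39 44 95 133 135 133 133 132 135 138 127 126 125 121 128 130 129 128 127 127 127 102 51
136 41 44 103 143 146 143 143 143 147 149 127 122 121 126 141 141 139 140 139 141 140 97 48
137 43 45 92 132 135 146 146 147 138 148 136 134 134 129 147 138 146 148 147 137 147 93 46
138 41 43 108 109 100 143 146 127 102 147 133 131 131 125 135 97 142 148 137 97 144 90 48

[... 1682 characters left out ...]
117 90 58 45 50 45 66 61 51 54 48 49 71 108 118 110 123 127 128 128
158 131 111 105 116 114 109 89 86 59 55 55 57 70 71 104 114 125 117 117 128 129 130 129
159 133 125 110 110 116 121 114 119 113 114 113 113 119 117 124 125 117 114 126 131 131 131 131
160 133 133 125 117 112 115 118 123 127 129 130 130 130 128 119 117 119 124 131 132 133 132 125
161 133 132 132 128 122 118 119 121 121 122 123 124 122 120 122 120 127 132 131 132 132 132 105
162 131 133 132 132 130 128 127 126 127 126 127 126 126 126 129 128 131 132 131 131 131 119 83
163 128 134 133 135 147 136 134 133 133 132 131 129 130 132 132 146 147 148 148 135 125 89 72
TCP [ 0.5259 -0.2159  0.0335] w 0.0534 F [-1.5  0.7  4.3] t 34.2333
```

The three dot rows are evenly centred on a single 20 px face, which matches the top face at about 33° tilt. So it still hangs tilted because the grip is off-axis. It is seated and centred now. I'll release it in the ring and regrip about 9 mm further along own +y.

>>> servo_tool --rows '[-0.6,0,0,0,0,-0.6,0,0,0,0,-0.6,0,0,0,0,-0.6,0,0,0,0]'

```text
time: 35.02
position: [0.526, -0.2163, 0.0324]
tool_rot: [0.537, 0.844, -0.0, 0.001]
ft_force: [0.6, -0.3, 0.3]
grip_width: 0.0678
grip_force: 0.0
```

```bash
cat >> h.py <<'E'
def fit(O=(.528,-.218,.042)):
    "fit tilt by rendering ball+block silhouette edges: correlate gradient rows of face"
    c=robot.camera('side');o=robot.get_obs();R=Ro.from_quat(o['tool_rot']).as_matrix();tx,ty=R[:,0],R[:,1];up=np.array([0,0,1.])
    g=cv2.cvtColor(c['pixels'],cv2.COLOR_RGB2GRAY).astype(np.float32)
    # dark engraved dots: row profile of local darkness across the face columns
    u,v=proj(c,np.array(O)+[0,0,.02]);u=int(round(u));v=int(round(v))
    d=cv2.morphologyEx(g,cv2.MORPH_BLACKHAT,np.ones((1,5),np.uint8))[v-26:v+22]
    cols=np.r_[u-9:u-3,u+4:u+10]
    pr=d[:,cols].mean(1);print('dot rows',[(v-26+i,round(float(pr[i]),0)) for i in range(1,47) if pr[i]>8 and pr[i]>=pr[i-1] and pr[i]>=pr[i+1]])
    col=np.median(g[:,np.r_[u-7:u-5,u+6:u+9]],1);print('profile',v-22,col[v-22:v+20].astype(int).tolist())
    for dg in(-20,-10,0,10,20,30,40,50):
        a=np.radians(dg);zo=up*np.cos(a)+tx*np.sin(a);yo=tx*np.cos(a)-up*np.sin(a);O_=np.array(O)
        print(dg,'dots',[round(proj(c,O_+.029*zo+s*.0175*yo)[1],1) for s in(-1,0,1)],'edges',[round(proj(c,O_+q*zo+s*.027*yo)[1],1) for q,s in((.029,-1),(.029,1),(.006,1))])
E
python3 -c "
from h import *
fit();st()"
```

```text
dot rows [(138, 10.0), (145, 14.0), (151, 21.0)]
profile 120 [97, 117, 124, 126, 111, 109, 104, 88, 111, 127, 126, 127, 126, 124, 125, 128, 140, 150, 148, 149, 148, 149, 150, 150, 148, 149, 148, 149, 148, 148, 148, 128, 148, 164, 176, 140, 111, 111, 116, 121, 123, 132]
-20 dots [np.float64(135.4), np.float64(137.9), np.float64(140.4)] edges [np.float64(134.1), np.float64(141.8), np.float64(149.5)]
-10 dots [np.float64(135.3), np.float64(138.7), np.float64(142.3)] edges [np.float64(133.5), np.float64(144.2), np.float64(151.2)]
0 dots [np.float64(135.5), np.float64(139.9), np.float64(144.3)] edges [np.float64(133.2), np.float64(146.7), np.float64(152.7)]
10 dots [np.float64(136.2), np.float64(141.3), np.float64(146.4)] edges [np.float64(133.4), np.float64(149.3), np.float64(154.1)]
20 dots [np.float64(137.1), np.float64(142.8), np.float64(148.6)] edges [np.float64(134.0), np.float64(151.8), np.float64(155.3)]
30 dots [np.float64(138.4), np.float64(144.6), np.float64(150.7)] edges [np.float64(135.1), np.float64(154.1), np.float64(156.2)]
40 dots [np.float64(140.0), np.float64(146.4), np.float64(152.8)] edges [np.float64(136.5), np.float64(156.2), np.float64(156.9)]
50 dots [np.float64(141.8), np.float64(148.2), np.float64(154.6)] edges [np.float64(138.3), np.float64(158.0), np.float64(157.2)]
z 0.0324 w 0.0685 g 0.0 F [-0.9 -0.5 -0.2] Mtool [ 0.042 -0.144 -0.01 ]
top []
side [(0.69, [0.5284, -0.2157, 0.0422])]
```

The fit now gives 32°, stable. Shift the grip +8 mm in x and 4 mm down, close, lift a little, and dither.

>>> servo_tool --rows '[-0.6,0.004,0,0.002,0,-0.6,0.004,0,0.002,0,-0.6,0,0,0,0,1,0,0,0,0,1,0,0,0,0]' --newtons 12

```text
time: 35.68
position: [0.5222, -0.2085, 0.0284]
tool_rot: [0.537, 0.844, -0.0, -0.0]
ft_force: [-0.0, -0.8, -0.5]
grip_width: 0.0628
grip_force: 0.0
```

>>> servo_tool --rows '[1,0,0,0,0,1,0,0,0,0,1,0,0,0,0,1,0,0,-0.004,0,1,0,0,-0.005,0]'

```text
time: 36.1
position: [0.5204, -0.2075, 0.0363]
tool_rot: [0.537, 0.844, -0.0, -0.002]
ft_force: [-0.2, 0.7, -7.9]
grip_width: 0.0536
grip_force: 12.0
```

>>> servo_tool --rows '[1,0,0,-0.003,0,1,0,0,0,0,1,0,0,0,0]' --newtons 10

```text
time: 36.35
position: [0.5219, -0.2085, 0.0403]
tool_rot: [0.537, 0.844, -0.0, -0.0]
ft_force: [-0.6, -0.3, -8.4]
grip_width: 0.0536
grip_force: 10.0
```

>>> servo_tool --rows '[1,0.006,0,0,0,1,-0.006,0,0,0,1,0.006,0,0,0,1,-0.006,0,0,0,1,0,0,0,0]' --newtons 8

```text
time: 36.77
position: [0.5232, -0.2096, 0.0407]
tool_rot: [0.537, 0.844, -0.0, 0.001]
ft_force: [0.5, -1.8, -9.5]
grip_width: 0.0538
grip_force: 8.0
```

```bash
python3 -c "
from h import *
o=robot.get_obs();fit((.526,-.212,.052));st();st();go(.528,-.218,.03)"
```

```text
dot rows [(136, 11.0), (142, 8.0), (147, 16.0), (156, 12.0)]
profile 119 [90, 112, 121, 127, 126, 106, 105, 101, 95, 120, 126, 127, 126, 126, 124, 139, 142, 125, 127, 137, 137, 138, 134, 133, 135, 137, 137, 136, 133, 136, 138, 132, 118, 114, 121, 117, 93, 106, 114, 117, 121, 123]
-20 dots [np.float64(134.3), np.float64(136.8), np.float64(139.3)] edges [np.float64(133.0), np.float64(140.7), np.float64(148.5)]
-10 dots [np.float64(134.2), np.float64(137.6), np.float64(141.2)] edges [np.float64(132.3), np.float64(143.1), np.float64(150.2)]
0 dots [np.float64(134.4), np.float64(138.8), np.float64(143.2)] edges [np.float64(132.1), np.float64(145.7), np.float64(151.8)]
10 dots [np.float64(135.0), np.float64(140.2), np.float64(145.4)] edges [np.float64(132.3), np.float64(148.3), np.float64(153.2)]
20 dots [np.float64(136.0), np.float64(141.8), np.float64(147.6)] edges [np.float64(132.9), np.float64(150.8), np.float64(154.4)]
30 dots [np.float64(137.3), np.float64(143.5), np.float64(149.7)] edges [np.float64(133.9), np.float64(153.1), np.float64(155.3)]
40 dots [np.float64(138.9), np.float64(145.3), np.float64(151.8)] edges [np.float64(135.4), np.float64(155.3), np.float64(156.0)]
50 dots [np.float64(140.7), np.float64(147.2), np.float64(153.6)] edges [np.float64(137.2), np.float64(157.1), np.float64(156.3)]
z 0.0406 w 0.0537 g 8.0 F [ 1.   0.3 -8.5] Mtool [-0.004 -0.101 -0.039]
top [(0.74, [0.3531, 0.164, 0.0046])]
side [(0.92, [0.5271, -0.2063, 0.046])]
z 0.0404 w 0.0539 g 8.0 F [-0.1  0.5 -8. ] Mtool [ 0.079 -0.068  0.003]
top [(0.67, [0.6712, -0.092, 0.0004])]
side [(0.61, [0.5203, -0.2128, 0.0493])]
t 37.22 pos [ 0.5221 -0.2086  0.0404] ytool deg 25.0 w 0.0538 q [-0.58  0.66  1.71 -0.    0.77 -1.02] F [ 0.5 -0.6 -8.6]
tool shift [-0.011   0.0014  0.0104]
```

Tilt is down to about 15°, good enough to level by squeezing across the other axis. First seat it again: −9.5 mm x, +1 mm y, then lower gently.

>>> servo_tool --rows '[1,0,0,0,0,1,-0.005,0.0005,0,0,1,-0.0045,0.0005,0,0,1,0,0,0.002,0,1,0,0,0.002,0]' --newtons 14

```text
time: 37.63
position: [0.5278, -0.2175, 0.0365]
tool_rot: [0.537, 0.843, 0.0, 0.001]
ft_force: [-0.3, 0.5, -8.5]
grip_width: 0.0539
grip_force: 14.0
```

>>> servo_tool --rows '[1,0,0,0.001,0,1,0,0,0.001,0,1,0,0,0,0]'

```text
time: 37.88
position: [0.5275, -0.2175, 0.0352]
tool_rot: [0.537, 0.844, -0.0, 0.001]
ft_force: [-1.0, -2.6, -0.9]
grip_width: 0.0535
grip_force: 14.0
```

>>> servo_tool --rows '[1,0,0,0.001,0,1,0,0,0.001,0,1,0,0,0,0]'

```text
time: 38.13
position: [0.5281, -0.2188, 0.0345]
tool_rot: [0.537, 0.844, -0.001, 0.002]
ft_force: [-4.2, -3.8, 7.7]
grip_width: 0.0538
grip_force: 14.0
```

>>> servo_tool --rows '[1,0,0,0.001,0,1,0,0,0,0]'

```text
time: 38.3
position: [0.5282, -0.2193, 0.0342]
tool_rot: [0.536, 0.844, -0.001, 0.003]
ft_force: [-4.2, -4.3, 11.5]
grip_width: 0.0536
grip_force: 14.0
```

>>> servo_tool --rows '[1,-0.0005,-0.001,-0.0015,0,1,0,0,0,0,-0.6,0,0,0,0,-0.6,0,0,0,0,-0.6,0,0,0,0]'

```text
time: 38.72
position: [0.5263, -0.2168, 0.0327]
tool_rot: [0.537, 0.844, 0.0, -0.001]
ft_force: [-0.3, -0.9, -0.5]
grip_width: 0.0656
grip_force: 0.0
```

>>> servo_tool --rows '[-0.6,0,0,0,0,-0.6,0,0,0,0]'

```text
time: 38.88
position: [0.5262, -0.2171, 0.0326]
tool_rot: [0.537, 0.844, 0.0, -0.0]
ft_force: [0.7, 0.3, -0.1]
grip_width: 0.0688
grip_force: 0.0
```

```bash
python3 -c "
from h import *
fit();st();st();go(.528,-.218,.03)"
```

```text
dot rows [(136, 13.0), (145, 12.0), (155, 21.0)]
profile 120 [104, 120, 126, 127, 109, 110, 107, 88, 114, 127, 127, 126, 126, 128, 134, 135, 134, 135, 136, 137, 134, 135, 136, 136, 136, 123, 125, 135, 133, 125, 117, 118, 116, 108, 102, 77, 107, 115, 116, 121, 125, 132]
-20 dots [np.float64(135.4), np.float64(137.9), np.float64(140.4)] edges [np.float64(134.1), np.float64(141.8), np.float64(149.5)]
-10 dots [np.float64(135.3), np.float64(138.7), np.float64(142.3)] edges [np.float64(133.5), np.float64(144.2), np.float64(151.2)]
0 dots [np.float64(135.5), np.float64(139.9), np.float64(144.3)] edges [np.float64(133.2), np.float64(146.7), np.float64(152.7)]
10 dots [np.float64(136.2), np.float64(141.3), np.float64(146.4)] edges [np.float64(133.4), np.float64(149.3), np.float64(154.1)]
20 dots [np.float64(137.1), np.float64(142.8), np.float64(148.6)] edges [np.float64(134.0), np.float64(151.7), np.float64(155.3)]
30 dots [np.float64(138.4), np.float64(144.6), np.float64(150.7)] edges [np.float64(135.1), np.float64(154.1), np.float64(156.2)]
40 dots [np.float64(140.0), np.float64(146.4), np.float64(152.7)] edges [np.float64(136.5), np.float64(156.2), np.float64(156.9)]
50 dots [np.float64(141.8), np.float64(148.2), np.float64(154.6)] edges [np.float64(138.3), np.float64(158.0), np.float64(157.2)]
z 0.0327 w 0.0692 g 0.0 F [-0.4 -0.4  0.7] Mtool [ 0.099 -0.032 -0.036]
top []
side [(0.81, [0.5296, -0.2173, 0.0395])]
z 0.0329 w 0.0694 g 0.0 F [ 0.6 -0.5 -0.5] Mtool [ 0.079 -0.081 -0.001]
top []
side [(0.88, [0.5272, -0.2181, 0.038])]
t 39.33 pos [ 0.5264 -0.2177  0.033 ] ytool deg 25.0 w 0.0693 q [-0.59  0.68  1.7  -0.    0.77 -1.03] F [-0.8 -0.2 -0.7]
tool shift [-0.001   0.0013  0.003 ]
```

Now about 5–8° (dots at 136/145, top-face edge at 149). Raise, turn 90°, and squeeze along the other axis to level it.

>>> servo_tool --rows '[-1,0,0,-0.015,0,-1,0,0,-0.02,0,-1,0,0,-0.02,0,-1,0,0,0,7,-1,0,0,0,7]'

```text
time: 39.75
position: [0.5275, -0.2183, 0.0896]
tool_rot: [0.638, 0.77, 0.0, 0.002]
ft_force: [-1.2, -0.2, -0.2]
grip_width: 0.0859
grip_force: 0.0
```

>>> servo_tool --rows '[-1,0,0,0,7,-1,0,0,0,7,-1,0,0,0,7,-1,0,0,0,7,-1,0,0,0,7]'

```text
time: 40.17
position: [0.5263, -0.2176, 0.088]
tool_rot: [0.84, 0.542, -0.0, -0.0]
ft_force: [0.2, 0.3, -0.9]
grip_width: 0.0873
grip_force: 0.0
```

>>> servo_tool --rows '[-1,0,0,0,7,-1,0,0,0,7,-1,0,0,0,7,-1,0,0,0,7,-1,0,0,0,7]'

```text
time: 40.58
position: [0.5263, -0.2176, 0.088]
tool_rot: [0.964, 0.265, -0.0, -0.0]
ft_force: [-0.1, 0.0, -0.2]
grip_width: 0.0871
grip_force: 0.0
```

>>> servo_tool --rows '[-1,0,0,0,6,-1,0,0,0,0,-1,0,0,0,0]'

```text
time: 40.83
position: [0.5264, -0.2177, 0.088]
tool_rot: [0.976, 0.218, -0.0, -0.0]
ft_force: [0.3, -0.6, 0.0]
grip_width: 0.0873
grip_force: 0.0
```

```bash
python3 -c "
from h import *
go(.528,-.218,.035)
for i in range(3): st()
c=robot.camera('top')
for q in('vise','ring_stand'):
  for r in robot.outline_of(c,q)[:1]:print(q,cv2.minAreaRect(np.argwhere(r['region'])[:,::-1].astype(np.int32)))
"
```

```text
t 40.83 pos [ 0.5264 -0.2177  0.088 ] ytool deg -64.8 w 0.0873 q [-0.59  0.59  1.66 -0.    0.89  0.54] F [ 0.3 -0.6  0. ]
tool shift [0.0013 0.001  0.053 ]
z 0.088 w 0.0873 g 0.0 F [ 0.3 -0.6  0. ] Mtool [-0.012 -0.171  0.024]
top []
side [(0.59, [0.5274, -0.2175, 0.0394])]
z 0.088 w 0.0867 g 0.0 F [ 0.6  0.1 -0.9] Mtool [ 0.008 -0.14  -0.07 ]
top []
side [(0.84, [0.5302, -0.2158, 0.039])]
z 0.0879 w 0.0872 g 0.0 F [ 0.1 -0.2  0.5] Mtool [ 0.01  -0.13  -0.004]
top []
side [(0.95, [0.5256, -0.219, 0.037])]
```

>>> servo_tool --rows '[-1,0.001,0.001,0.02,0,-1,0,0,0.02,0,-1,0,0,0.012,0,-1,0,0,0,0,-1,0,0,0,0]'

```text
time: 42.0
position: [0.5273, -0.2179, 0.0355]
tool_rot: [0.976, 0.217, -0.001, -0.001]
ft_force: [-0.3, -0.6, 0.1]
grip_width: 0.0871
grip_force: 0.0
```

>>> servo_tool --rows '[1,0,0,0,0,1,0,0,0,0,1,0,0,0,0,1,0,0,0,0,1,0,0,0,0]' --newtons 10

```text
time: 42.42
position: [0.5281, -0.2184, 0.0366]
tool_rot: [0.976, 0.217, 0.0, 0.0]
ft_force: [0.6, 0.6, -0.5]
grip_width: 0.0612
grip_force: 0.0
```

>>> servo_tool --rows '[1,0,0,0,0,1,0,0,0,0,1,0,0,0,0,1,0,0,0,0,1,0,0,0,0]'

```text
time: 42.83
position: [0.5327, -0.2237, 0.0385]
tool_rot: [0.976, 0.217, 0.004, 0.006]
ft_force: [1.3, -9.6, 10.6]
grip_width: 0.0282
grip_force: 6.3
```

```bash
python3 -c "
from h import *
go(.528,-.218,.035);st()
"
```

```text
t 42.83 pos [ 0.5327 -0.2237  0.0385] ytool deg -64.9 w 0.0282 q [-0.59  0.67  1.68 -0.    0.77  0.55] F [ 1.3 -9.6 10.6]
tool shift [-0.0019 -0.0072  0.0034]
z 0.0385 w 0.0282 g 6.3 F [ 1.3 -9.6 10.6] Mtool [-1.782 -0.623  0.058]
top [(0.21, [0.7311, -0.2219, -0.0017])]
side [(0.76, [0.5279, -0.2146, 0.0424])]
```

The opening went to 28 mm, so the fingers passed over the jaw top (71 mm). With the earlier widths (ball chord 49 mm at TCP 6 mm) this means the real fingertips end about 34 mm above the reported TCP. All my grips were that much too high. I'll open, check the vise, then squeeze with the TCP lower.

>>> servo_tool --rows '[-1,0,0,0,0,-1,0,0,0,0,-1,0,0,0,0,-1,0,0,0,0,-1,0,0,0,0]'

```text
time: 43.45
position: [0.5284, -0.2189, 0.0363]
tool_rot: [0.976, 0.217, 0.001, 0.001]
ft_force: [0.2, -1.5, 0.1]
grip_width: 0.0474
grip_force: 1.1
```

>>> servo_tool --rows '[-1,0,0,0,0,-1,0,0,0,0,-1,0,0,-0.02,0,-1,0,0,-0.02,0,-1,0,0,-0.015,0]'

```text
time: 43.87
position: [0.5265, -0.2165, 0.0909]
tool_rot: [0.976, 0.217, -0.001, -0.002]
ft_force: [0.4, -0.9, -0.3]
grip_width: 0.0808
grip_force: 0.0
```

```bash
cat >> h.py <<'E'
def fit2(O=(.528,-.218,.042)):
    c=robot.camera('side');g=cv2.cvtColor(c['pixels'],cv2.COLOR_RGB2GRAY)
    for y in range(126,162): print(y,*g[y,297:326])
E
python3 -c "
from h import *
fit2();st();st();st();go(.528,-.218,.035)
c=robot.camera('side');m=robot.outline_of(c,'vise');print([cv2.boundingRect(a['region'].astype(np.uint8)) for a in m[:1]])
"
```

```text
126 128 102 97 98 93 51 43 43 48 44 42 42 43 42 43 42 41 42 43 45 43 44 44 42 42 42 45 44 44
127 162 151 137 112 100 72 57 57 71 89 90 91 90 66 43 43 40 41 41 41 42 40 42 52 53 52 51 53 53
128 173 174 167 156 152 148 147 146 148 152 153 153 154 126 59 42 43 42 43 42 42 42 51 100 103 102 103 102 102
129 175 175 175 175 175 174 174 173 174 174 173 173 173 134 62 42 41 42 40 42 42 43 68 121 124 124 123 123 122
130 155 173 175 173 175 175 176 176 174 175 174 173 161 99 49 41 41 42 43 42 41 41 91 122 124 123 122 123 123
131 114 141 145 153 160 165 164 164 165 155 145 145 122 69 45 43 43 41 40 41 42 42 99 122 122 123 123 123 122
132 114 115 107 121 118 123 126 126 127 115 107 115 108 66 45 42 42 40 42 43 42 43 111 123 123 122 123 123 124
133 124 125 120 117 96 189 179 175 175 186 165 162 138 66 43 41 43 43 42 43 41 44 131 137 124 123 124 124 125
134 124 125 124 124 114 220 197 192 204 219 212 168 171 77 42 43 44 42 41 42 41 56 150 158 109 105 107 107 107
135 125 125 125 125 118 221 170 155 202 222 200 123 159 73 42 42 42 43 42 42 44 56 124 162 100 85 85 86 87
136 119 125 125 123 128 223 19
[... 2821 characters left out ...]
06 205 204 140 121 117 117 120 121 120 123 126 124 119 121 131 150 157 158 157 157 158 125 91 87 85
z 0.0936 w 0.0826 g 0.0 F [ 0.2 -0.9  1.4] Mtool [ 0.003 -0.113 -0.006]
top [(0.66, [0.5254, 0.4068, -0.002])]
side [(0.75, [0.5309, -0.2178, 0.0382])]
z 0.0897 w 0.0862 g 0.0 F [ 0.1 -0.2  0.7] Mtool [-0.027 -0.153  0.01 ]
top []
side [(0.67, [0.5284, -0.2201, 0.0386])]
z 0.0898 w 0.0869 g 0.0 F [ 0.6  0.7 -0.9] Mtool [ 0.015 -0.169 -0.077]
top [(0.54, [0.6689, 0.019, -0.0026])]
side [(0.77, [0.5301, -0.2177, 0.0416])]
t 44.52 pos [ 0.5275 -0.218   0.0905] ytool deg -65.0 w 0.0869 q [-0.59  0.59  1.66  0.    0.9   0.55] F [-0.3  0.4  0.3]
tool shift [0.0005 0.0002 0.0555]
[(301, 133, 21, 24)]
```

Clear reading now: three dot rows (135, 140.3, 145.3) plus a 4 px side face, so a tilt of about 9° and centred. Descend with the TCP to about 11 mm and squeeze.

>>> servo_tool --rows '[-1,0,0,0.02,0,-1,0,0,0.02,0,-1,0,0,0.015,0,-1,0,0,0.006,0,-1,0,0,0.004,0]'

```text
time: 45.03
position: [0.5273, -0.2178, 0.025]
tool_rot: [0.976, 0.217, -0.001, -0.001]
ft_force: [0.2, 0.1, -0.1]
grip_width: 0.0871
grip_force: 0.0
```

>>> servo_tool --rows '[-1,0,0,0.004,0,-1,0,0,0.004,0,-1,0,0,0.004,0,-1,0,0,0.002,0,-1,0,0,0,0]'

```text
time: 45.45
position: [0.5277, -0.2181, 0.0119]
tool_rot: [0.976, 0.217, -0.0, -0.0]
ft_force: [-0.1, -0.6, -0.9]
grip_width: 0.0868
grip_force: 0.0
```

>>> servo_tool --rows '[1,0,0,0,0,1,0,0,0,0,1,0,0,0,0,1,0,0,0,0,1,0,0,0,0]' --newtons 10

```text
time: 45.87
position: [0.5279, -0.2182, 0.0122]
tool_rot: [0.976, 0.217, 0.0, 0.0]
ft_force: [-0.9, -0.4, -0.8]
grip_width: 0.0614
grip_force: 0.0
```

>>> servo_tool --rows '[1,0,0,0,0,1,0,0,0,0]'

```text
time: 46.03
position: [0.5277, -0.218, 0.0121]
tool_rot: [0.976, 0.217, 0.0, -0.0]
ft_force: [-0.7, 1.1, 0.9]
grip_width: 0.0561
grip_force: 9.7
```

>>> servo_tool --rows '[1,0,0,0,0,1,0,0,0,0,1,0,0,0,0,1,0,0,0,0]' --newtons 20

```text
time: 46.37
position: [0.5278, -0.2181, 0.0121]
tool_rot: [0.976, 0.217, 0.0, -0.0]
ft_force: [0.3, 0.8, 1.4]
grip_width: 0.0557
grip_force: 19.3
```

```bash
python3 -c "
from h import *
fit2();st();go(.528,-.218,.035)
" | cut -c1-125
```

```text
126 130 103 100 86 117 129 97 75 48 43 40 41 41 40 40 41 41 38 41 40 42 39 41 41 40 42 43 42 95
127 163 153 138 99 116 128 120 79 48 42 40 39 40 42 39 41 41 39 41 40 42 39 41 40 41 39 39 43 96
128 175 175 168 154 125 128 123 102 64 56 56 56 55 56 55 50 50 43 44 43 44 45 44 45 45 44 45 47 93
129 176 176 166 150 111 110 101 91 72 70 70 69 70 70 69 67 67 64 64 51 48 52 53 53 54 54 54 55 87
130 156 173 137 96 80 81 78 52 71 75 74 74 74 74 74 74 73 73 74 70 58 58 59 59 58 59 57 59 72
131 115 142 92 76 75 73 74 51 71 74 74 76 76 74 74 75 74 75 79 83 73 73 59 58 59 59 60 59 57
132 105 108 77 74 74 76 75 65 71 74 75 75 74 75 74 74 74 74 81 83 83 82 74 72 60 58 58 60 58
133 112 112 71 75 74 73 74 73 74 75 74 75 74 74 75 75 74 73 82 81 83 83 82 81 75 60 59 59 60
134 112 112 65 71 75 73 75 75 75 73 75 73 75 73 74 74 74 75 81 83 81 82 83 82 82 72 60 58 59
135 112 112 65 69 75 74 75 73 73 74 74 73 74 75 75 75 75 78 82 83 81 82 82 82 83 82 75 73 60
136 112 112 64 64 74 73 68 76 66 75 74 73 74 74 75 75 75 81 81 81 83 81 83 81 83 82 82 83 74
137 113 112 58 57 73 74 81 115 88 75 74 74 73 74 74 73 78 
[... 2024 characters left out ...]
08 89 85 59 56 56 57 70 71 103 114 139 129 136 152 156 156 157 111 88 86
159 203 206 206 206 187 142 113 115 120 114 119 113 113 112 112 119 131 127 124 121 125 150 158 158 158 159 102 88 86
160 190 206 207 207 206 188 127 112 113 118 124 128 128 130 132 131 138 120 121 131 145 158 159 160 158 153 94 86 86
161 152 202 207 207 205 205 141 121 119 118 121 122 121 125 128 125 120 122 131 150 159 159 159 159 158 126 91 85 86
z 0.0121 w 0.056 g 19.3 F [0.  0.4 2. ] Mtool [ 0.095 -0.096 -0.044]
top []
side [(0.37, [0.5287, -0.2179, 0.0391])]
t 46.62 pos [ 0.5278 -0.2181  0.0121] ytool deg -65.0 w 0.0561 q [-0.59  0.71  1.7   0.    0.73  0.55] F [-0.4  1.5  2.5]
tool shift [ 0.0003  0.     -0.0229]
```

Still 2 mm wider than flush; squeeze harder to finish levelling.

>>> servo_tool --rows '[1,0,0,0,0,1,0,0,0,0,1,0,0,0,0]' --newtons 45

```text
time: 46.87
position: [0.5278, -0.2182, 0.0121]
tool_rot: [0.976, 0.217, 0.0, 0.0]
ft_force: [-0.2, 0.9, 3.4]
grip_width: 0.0553
grip_force: 43.5
```

>>> servo_tool --rows '[-1,0,0,0,0,-1,0,0,0,0,-1,0,0,0,0,-1,0,0,0,0,-1,0,0,0,0]'

```text
time: 47.28
position: [0.5278, -0.2183, 0.0118]
tool_rot: [0.976, 0.217, -0.0, 0.0]
ft_force: [-0.6, 0.8, -0.2]
grip_width: 0.0808
grip_force: 0.0
```

>>> servo_tool --rows '[-1,0,0,0,0,-1,0,0,0,0,-1,0,0,-0.025,0,-1,0,0,-0.03,0,-1,0,0,-0.03,0]'

```text
time: 47.7
position: [0.527, -0.2177, 0.097]
tool_rot: [0.976, 0.217, -0.001, -0.001]
ft_force: [1.0, -0.7, -0.1]
grip_width: 0.0869
grip_force: 0.0
```

```bash
python3 -c "
from h import *
fit2();st();go(.528,-.218,.035)
" | cut -c1-125 | sed -n '5,29p;37,99p'
```

```text
130 155 171 175 172 175 175 175 175 175 174 172 173 160 120 56 43 40 42 42 43 40 42 70 122 124 124 123 123 123
131 113 141 145 152 159 163 164 165 164 155 145 145 122 73 44 42 43 42 41 42 41 42 91 122 123 123 122 122 122
132 114 115 106 120 119 122 125 125 127 117 107 115 109 65 45 41 44 42 41 42 41 43 101 122 123 123 122 123 123
133 123 125 120 118 97 170 176 175 175 191 199 167 177 86 44 43 42 42 41 42 42 42 113 136 125 123 123 123 125
134 124 125 125 124 113 203 195 192 214 222 226 172 193 91 43 40 41 42 43 43 43 41 142 157 116 105 105 107 106
135 124 125 125 124 117 213 166 156 219 223 199 131 172 79 41 42 43 44 42 42 42 42 123 161 107 85 84 85 85
136 124 125 125 124 116 223 191 184 221 223 204 151 162 75 43 43 45 42 42 44 43 57 107 159 108 86 84 86 87
137 124 126 125 124 125 215 209 207 214 222 225 173 164 100 82 66 107 129 130 129 130 134 150 161 108 86 85 86 85
138 124 125 125 125 131 205 208 206 206 222 225 173 163 110 94 82 130 159 162 160 160 162 162 163 104 86 88 86 88
139 123 125 125 125 122 208 209 193 214 223 224 186 166 123 116 109 123 159 162 160 160 161 162 162 112 8
[... 1312 characters left out ...]
 126 112 117 122 123 126 134 160 138 136 122 118 116 117 117 116 134 139 101 88 85 87 86
152 177 196 197 187 162 153 140 114 115 122 123 123 129 141 128 124 120 113 114 115 114 114 130 134 111 89 87 86 86
153 195 199 199 179 183 121 114 108 110 104 97 107 98 109 119 117 105 94 108 109 97 116 123 124 137 110 89 89 86
154 200 200 200 161 196 106 56 80 101 99 94 106 88 98 109 110 106 98 108 93 68 137 144 145 152 134 94 86 86
z 0.1034 w 0.0867 g 0.0 F [ 1.3 -0.2  1.6] Mtool [-0.049 -0.161 -0.061]
top []
side [(0.95, [0.5285, -0.2198, 0.039])]
t 47.95 pos [ 0.5273 -0.2178  0.0967] ytool deg -65.0 w 0.0873 q [-0.59  0.58  1.66 -0.    0.91  0.55] F [ 0.1  0.5 -0.5]
tool shift [0.0006 0.0005 0.0617]
```

The view is unchanged at about 7°: the pads' friction jams against such a small tilt, so squeezing cannot finish the levelling. It's borderline, so I'll do one more correction:
1. Turn back and grip the ±x flats at the proper height on the axis.
2. Lift 4 mm and dither.
3. Re-land shifted −2.6 mm, so hanging and the lip both right it.

>>> servo_tool --rows '[-1,0,0,0,-7,-1,0,0,0,-7,-1,0,0,0,-7,-1,0,0,0,-7,-1,0,0,0,-7]'

```text
time: 48.37
position: [0.5264, -0.2173, 0.095]
tool_rot: [0.864, 0.503, -0.001, -0.002]
ft_force: [0.0, 0.2, -0.2]
grip_width: 0.0872
grip_force: 0.0
```

>>> servo_tool --rows '[-1,0,0,0,-7,-1,0,0,0,-7,-1,0,0,0,-7,-1,0,0,0,-7,-1,0,0,0,-7]'

```text
time: 48.78
position: [0.5264, -0.2173, 0.0949]
tool_rot: [0.673, 0.74, -0.0, -0.002]
ft_force: [-0.3, -0.4, -0.2]
grip_width: 0.0868
grip_force: 0.0
```

>>> servo_tool --rows '[-1,0,0,0,-7,-1,0,0,0,-7,-1,0,0,0.02,-6,-1,0,0,0.02,0,-1,0,0,0.015,0]'

```text
time: 49.2
position: [0.526, -0.2171, 0.0392]
tool_rot: [0.537, 0.844, 0.0, -0.002]
ft_force: [-0.1, -0.5, 0.0]
grip_width: 0.0876
grip_force: 0.0
```

>>> servo_tool --rows '[-1,0,0,0.01,0,-0.6,0,0,0.008,0,-0.6,0,0,0,0,-0.6,0,0,0,0]'

```text
time: 49.53
position: [0.5274, -0.2179, 0.0233]
tool_rot: [0.537, 0.844, 0.0, -0.001]
ft_force: [-0.1, 0.2, -0.2]
grip_width: 0.0744
grip_force: 0.0
```

```bash
python3 -c "
from h import *
go(.5277,-.2171,.022)
"
```

```text
t 49.53 pos [ 0.5274 -0.2179  0.0233] ytool deg 25.0 w 0.0744 q [-0.59  0.69  1.7  -0.    0.75 -1.02] F [-0.1  0.2 -0.2]
tool shift [0.0006 0.0006 0.0013]
```

>>> servo_tool --rows '[1,0.0005,0,0,0,1,0,0,0,0,1,0,0,0,0,1,0,0,0,0,1,0,0,0,0]' --newtons 11

```text
time: 49.95
position: [0.527, -0.2182, 0.0248]
tool_rot: [0.537, 0.844, -0.001, -0.0]
ft_force: [-3.3, -2.3, 6.1]
grip_width: 0.0539
grip_force: 11.0
```

>>> servo_tool --rows '[1,0,0,0,0,1,0,0,-0.004,0,1,0,0,-0.006,0,1,0,0,0,0,1,0,0,0,0]'

```text
time: 50.37
position: [0.5276, -0.2173, 0.0336]
tool_rot: [0.537, 0.844, 0.0, -0.0]
ft_force: [-0.2, -0.4, -8.3]
grip_width: 0.0536
grip_force: 11.0
```

>>> servo_tool --rows '[1,0.005,0,0,0,1,-0.005,0,0,0,1,0.005,0,0,0,1,-0.005,0,0,0,1,0,0,0,0]' --newtons 8

```text
time: 50.78
position: [0.5281, -0.2184, 0.0339]
tool_rot: [0.537, 0.844, -0.0, 0.001]
ft_force: [0.5, -0.5, -7.7]
grip_width: 0.0539
grip_force: 8.0
```

```bash
python3 -c "
from h import *
go(.5277,-.2171,.022);fit2();st()
" | cut -c1-125
```

```text
t 50.78 pos [ 0.5281 -0.2184  0.0339] ytool deg 25.0 w 0.0539 q [-0.59  0.68  1.69 -0.    0.77 -1.02] F [ 0.5 -0.5 -7.7]
tool shift [0.0014 0.0002 0.0119]
126 50 48 47 48 49 69 86 90 89 85 86 87 112 108 109 109 109 109 80 88 93 93 84 84 87 77 77 77 76
127 48 49 50 48 48 71 92 94 92 117 117 145 154 156 156 156 156 119 108 113 115 114 110 109 109 65 53 51 47
128 50 49 50 48 49 100 148 152 151 159 161 173 174 173 173 173 158 116 125 126 126 125 126 126 126 63 46 39 36
129 54 46 48 45 49 97 171 175 175 174 175 174 175 173 166 146 114 121 125 127 127 126 125 126 125 55 46 39 37
130 60 44 42 41 47 79 172 176 177 176 174 174 161 146 130 116 107 125 127 126 126 126 125 126 124 58 43 40 39
131 69 41 38 40 46 85 160 164 164 174 173 173 134 107 108 112 129 130 129 130 129 130 129 131 115 53 43 42 38
132 80 44 38 41 44 87 110 133 134 147 139 146 120 118 125 103 132 135 134 132 133 135 134 154 111 51 44 39 35
133 96 46 39 40 43 100 74 119 133 135 94 120 127 126 126 107 132 115 122 133 134 108 111 150 94 47 45 39 37
134 117 55 40 40 45 121 112 123 133 133 114 124 127 125 126 104 134 120 124 133 13
[... 2470 characters left out ...]
28 127 101 86 87
157 130 131 130 122 101 113 117 89 58 45 53 54 79 80 68 64 47 45 69 106 125 114 128 128 128 127 102 88 88
158 129 129 131 131 112 105 116 114 110 88 86 61 54 56 57 70 72 104 113 123 117 117 128 128 130 128 103 88 87
159 131 131 133 133 126 111 109 115 121 115 119 113 111 112 112 119 117 125 125 116 113 126 130 131 131 132 97 87 85
160 125 133 133 133 132 125 117 113 114 118 123 127 129 129 131 130 129 120 117 119 125 131 132 131 131 127 90 85 85
161 109 130 133 133 132 132 128 121 118 119 121 122 121 125 125 121 120 122 121 128 132 131 133 131 131 106 86 85 85
z 0.034 w 0.054 g 8.0 F [ 0.4 -0.6 -8.5] Mtool [ 0.016 -0.079 -0.029]
top []
side [(0.8, [0.5298, -0.2168, 0.0448])]
```

Now the dot spacing is 4.95 px, so tilt is about 4–5° while hanging. Re-land shifted −3 mm in x with the light grip, so the lip takes out the rest.

>>> servo_tool --rows '[1,-0.0015,0,0,0,1,-0.0015,0,0.002,0,1,0,0,0.002,0,1,0,0,0.001,0,1,0,0,0,0]' --newtons 8

```text
time: 51.45
position: [0.5285, -0.2202, 0.0285]
tool_rot: [0.537, 0.844, 0.0, -0.001]
ft_force: [-0.4, -0.5, -7.7]
grip_width: 0.0539
grip_force: 8.0
```

>>> servo_tool --rows '[1,0,0,0.001,0,1,0,0,0.001,0,1,0,0,0,0]'

```text
time: 51.7
position: [0.5288, -0.2203, 0.0271]
tool_rot: [0.537, 0.844, -0.0, -0.0]
ft_force: [0.1, 0.8, -6.9]
grip_width: 0.0538
grip_force: 8.0
```

>>> servo_tool --rows '[1,0,0,0.001,0,1,0,0,0.001,0,1,0,0,0,0]'

```text
time: 51.95
position: [0.5285, -0.2201, 0.0264]
tool_rot: [0.537, 0.844, -0.0, -0.0]
ft_force: [-3.5, 2.0, 4.4]
grip_width: 0.0539
grip_force: 8.0
```

```bash
cat >> h.py <<'E'
def dots():
    S=[];c=robot.camera('side')
    g=cv2.cvtColor(c['pixels'],cv2.COLOR_RGB2GRAY).astype(float)
    for a,b in((302,305),(306,309),(314,317),(318,321)):
        p=g[128:152,a:b].mean(1);print(a,p.astype(int).tolist())
E
python3 -c "
from h import *
dots();st()"
```

```text
302 [138, 155, 154, 144, 118, 114, 106, 108, 130, 133, 133, 115, 111, 129, 133, 133, 117, 120, 132, 123, 117, 118, 130, 125]
306 [151, 174, 174, 149, 110, 126, 119, 114, 132, 135, 135, 119, 118, 152, 178, 166, 117, 115, 140, 143, 126, 118, 119, 118]
314 [92, 116, 125, 126, 127, 131, 119, 110, 127, 134, 135, 119, 107, 126, 134, 134, 120, 110, 127, 132, 125, 118, 137, 134]
318 [96, 117, 125, 125, 113, 120, 122, 113, 134, 141, 136, 120, 106, 126, 136, 134, 122, 107, 125, 137, 130, 119, 119, 124]
z 0.0264 w 0.054 g 8.0 F [-3.   2.5  5.5] Mtool [0.435 0.588 0.042]
top []
side [(0.95, [0.531, -0.2176, 0.0394])]
```

About 3–5° now. One small hop (up 3 mm, −2 mm x, back down) for margin.

>>> servo_tool --rows '[1,0,0,-0.003,0,1,-0.002,0,0,0,1,0,0,0.001,0,1,0,0,0.001,0,1,0,0,0.001,0]'

```text
time: 52.62
position: [0.5297, -0.2218, 0.0264]
tool_rot: [0.537, 0.844, 0.0, -0.0]
ft_force: [-3.6, 3.7, 9.5]
grip_width: 0.0541
grip_force: 8.0
```

>>> servo_tool --rows '[1,0,0,0.0005,0,1,0,0,0,0]'

```text
time: 52.78
position: [0.5295, -0.2217, 0.0259]
tool_rot: [0.537, 0.844, 0.0, -0.0]
ft_force: [-3.7, 3.7, 8.9]
grip_width: 0.0538
grip_force: 8.0
```

```bash
python3 -c "
from h import *
dots();st()"
```

```text
302 [130, 153, 154, 142, 143, 133, 102, 120, 135, 135, 131, 116, 123, 134, 133, 130, 116, 122, 139, 128, 115, 115, 114, 115]
306 [151, 174, 174, 149, 132, 135, 116, 125, 136, 136, 134, 119, 144, 164, 152, 135, 118, 120, 151, 141, 116, 116, 125, 124]
314 [104, 124, 126, 125, 130, 135, 121, 123, 136, 136, 135, 118, 122, 136, 136, 135, 122, 117, 130, 130, 122, 116, 120, 115]
318 [106, 125, 125, 125, 131, 135, 120, 123, 131, 141, 142, 119, 116, 133, 137, 136, 122, 107, 126, 135, 126, 117, 117, 112]
z 0.0259 w 0.054 g 8.0 F [-3.3  3.5  8.4] Mtool [ 0.274  0.822 -0.017]
top []
side [(0.96, [0.5324, -0.2209, 0.0397])]
```

>>> servo_tool --rows '[1,0,0,-0.001,0,-0.6,0,0,0,0,-0.6,0,0,0,0,-0.6,0,0,0,0,-0.6,0,0,0,0]'

```text
time: 53.45
position: [0.5308, -0.2231, 0.0257]
tool_rot: [0.537, 0.843, -0.0, 0.001]
ft_force: [0.5, -0.0, -0.1]
grip_width: 0.0679
grip_force: 0.0
```

>>> servo_tool --rows '[-1,0,0,0,0,-1,0,0,0,0,-1,0,0,-0.03,0,-1,0,0,-0.03,0,-1,0,0,-0.03,0]'

```text
time: 53.87
position: [0.5292, -0.222, 0.1158]
tool_rot: [0.537, 0.844, 0.0, -0.001]
ft_force: [0.1, 0.0, 0.6]
grip_width: 0.0855
grip_force: 0.0
```

>>> servo_tool --rows '[-1,0.02,0.02,-0.03,0,-1,0.03,0.025,0,0,-1,0.03,0.025,0,0,-1,0.03,0.025,0,0,-1,0.03,0.02,0,0]'

```text
time: 54.28
position: [0.5758, -0.0451, 0.146]
tool_rot: [0.537, 0.843, 0.0, 0.001]
ft_force: [0.5, 0.2, 0.4]
grip_width: 0.0869
grip_force: 0.0
```

```bash
python3 -c "
from h import *
fit2();dots()
for i in range(4):
  for k in('top','side'):
    c=robot.camera(k);print(k,[(round(a['score'],2),np.round(a['at'],4).tolist()) for a in robot.place_of(c,'vise')[:1]],[np.round(a['at'],4).tolist() for a in robot.place_of(c,'ring_seat') if abs(a['at'][1]+.218)<.02 and abs(a['at'][0]-.528)<.02])
go(.528,-.218,.03)" | cut -c1-125
```

```text
126 80 80 75 79 67 59 79 59 47 45 44 46 64 63 118 167 171 170 113 123 125 126 126 124 125 124 125 123 123
127 72 72 68 71 68 62 82 75 48 43 44 62 142 146 159 169 171 148 115 124 126 126 125 124 124 125 124 123 123
128 55 55 55 57 56 57 76 74 49 45 44 95 168 172 172 172 156 116 124 126 127 126 125 124 126 125 123 123 123
129 51 53 52 54 55 51 80 65 46 43 43 126 169 171 163 145 114 119 125 126 125 125 124 126 124 123 121 123 123
130 54 52 54 53 54 53 83 58 45 46 45 139 157 144 130 114 107 125 125 125 126 124 126 125 123 123 123 123 123
131 53 52 53 54 54 54 105 55 42 45 45 115 119 106 107 122 124 125 125 125 125 125 124 124 122 122 124 123 123
132 53 52 54 55 53 54 95 57 86 70 48 106 108 117 124 125 125 124 125 125 126 125 124 123 123 123 123 123 124
133 87 87 87 88 87 124 141 73 82 76 47 148 144 126 125 125 147 152 152 150 150 144 143 143 125 123 124 123 125
134 116 118 117 116 114 205 211 170 125 124 119 205 210 140 124 125 183 209 210 208 208 206 206 209 132 123 125 124 125
135 124 124 124 124 119 228 220 200 204 204 184 213 234 151 125 122 198 230 218 227 229 216 215 230 143 123 12
[... 3587 characters left out ...]
0.2192, 0.041])] [[0.5258, -0.2208, 0.0427]]
side [(0.84, [0.5268, -0.2185, 0.0373])] [[0.5255, -0.2197, 0.0437]]
top [(0.6, [0.533, -0.2218, 0.0382])] [[0.5265, -0.2209, 0.043]]
side [(0.59, [0.5283, -0.2172, 0.0395])] [[0.5301, -0.2238, 0.0403]]
top [(0.69, [0.5296, -0.2231, 0.0425])] [[0.5243, -0.2195, 0.0404]]
side [(0.95, [0.5323, -0.2185, 0.0395])] [[0.529, -0.2207, 0.0412]]
top [(0.82, [0.53, -0.2206, 0.042])] [[0.5263, -0.221, 0.0429]]
side [(0.75, [0.5267, -0.214, 0.0425])] [[0.5267, -0.2222, 0.0404], [0.5281, -0.2233, 0.0463]]
t 55.58 pos [ 0.5746 -0.0466  0.1455] ytool deg 25.0 w 0.0871 q [-0.27  0.52  1.6  -0.    1.02 -0.71] F [-0.3 -0.  -0.6]
tool shift [-0.1355 -0.1148  0.1155]
```

Releasing off-centre let it roll back to about 16°, so the landing must have no side load. There is time for one careful cycle: regrip on the axis, hang and dither, then land centred.

>>> servo_tool --rows '[-1,-0.03,-0.027,0,0,-1,-0.03,-0.027,0,0,-1,-0.03,-0.027,0,0,-1,-0.03,-0.027,0.02,0,-1,-0.01,-0.007,0.025,0]'

```text
time: 56.0
position: [0.5275, -0.2164, 0.1039]
tool_rot: [0.538, 0.843, -0.001, 0.004]
ft_force: [0.8, 0.9, 0.3]
grip_width: 0.0871
grip_force: 0.0
```

>>> servo_tool --rows '[-1,0,0,0.03,0,-0.8,0,0,0.03,0,-0.6,0,0,0.0145,0,-0.6,0,0,0.004,0,-0.6,0,0,0,0]'

```text
time: 56.42
position: [0.5256, -0.2098, 0.0223]
tool_rot: [0.537, 0.844, 0.0, -0.001]
ft_force: [-0.6, -0.1, 0.7]
grip_width: 0.0715
grip_force: 0.0
```

```bash
python3 -c "
from h import *
go(.5258,-.2132,.021)"
```

```text
t 56.42 pos [ 0.5256 -0.2098  0.0223] ytool deg 25.0 w 0.0715 q [-0.58  0.69  1.71  0.    0.74 -1.01] F [-0.6 -0.1  0.7]
tool shift [-0.0032 -0.0012  0.0012]
```

>>> servo_tool --rows '[-0.6,-0.0028,-0.001,0.001,0,1,0,0,0,0,1,0,0,0,0,1,0,0,0,0,1,0,0,0,0]' --newtons 11

```text
time: 56.83
position: [0.525, -0.2139, 0.0236]
tool_rot: [0.536, 0.844, -0.001, -0.001]
ft_force: [-6.7, -3.5, 3.5]
grip_width: 0.0541
grip_force: 10.9
```

>>> servo_tool --rows '[1,0,0,0,0,1,0,0,0,0,1,0,0,-0.004,0,1,0,0,-0.007,0,1,0,0,0,0]'

```text
time: 57.25
position: [0.5269, -0.213, 0.0342]
tool_rot: [0.537, 0.844, 0.0, 0.0]
ft_force: [1.6, -0.0, -7.3]
grip_width: 0.0537
grip_force: 10.9
```

>>> servo_tool --rows '[1,0.006,0,0,0,1,-0.006,0,0,0,1,0.006,0,0,0,1,-0.006,0,0,0,1,0,0,0,0]' --newtons 8

```text
time: 57.67
position: [0.5274, -0.2141, 0.0334]
tool_rot: [0.537, 0.844, -0.0, 0.001]
ft_force: [0.7, -0.2, -8.0]
grip_width: 0.0538
grip_force: 8.0
```

```bash
python3 -c "
from h import *
go(.5269,-.2186,.022);dots();o=robot.get_obs();print(robot.get_obs()['position'])"
```

```text
t 57.67 pos [ 0.5274 -0.2141  0.0334] ytool deg 25.1 w 0.0538 q [-0.58  0.68  1.7  -0.    0.77 -1.02] F [ 0.7 -0.2 -8. ]
tool shift [-0.0038 -0.0024  0.0114]
302 [138, 164, 165, 152, 119, 134, 132, 113, 127, 132, 128, 108, 116, 131, 132, 123, 111, 122, 139, 133, 122, 122, 134, 131]
306 [151, 174, 175, 149, 114, 146, 138, 117, 130, 134, 130, 111, 122, 152, 161, 142, 113, 123, 147, 142, 124, 123, 138, 135]
314 [107, 124, 125, 126, 117, 122, 121, 112, 126, 131, 132, 117, 119, 132, 131, 120, 103, 120, 141, 136, 122, 121, 130, 127]
318 [107, 125, 125, 125, 124, 124, 118, 110, 118, 126, 126, 107, 115, 134, 133, 129, 114, 120, 140, 134, 123, 128, 133, 125]
[ 0.5273364  -0.21402238  0.03340019]
```

Dot spacing is 4.65 px, so it is level to about 1°. Firm the grip, centre, and land softly, watching side forces.

>>> servo_tool --rows '[1,0,0,0,0,1,-0.0017,-0.001,0.002,0,1,-0.0018,-0.001,0.002,0,1,0,0,0.001,0,1,0,0,0,0]' --newtons 15

```text
time: 58.13
position: [0.5269, -0.2183, 0.0288]
tool_rot: [0.537, 0.844, -0.0, 0.001]
ft_force: [0.2, -2.1, -5.9]
grip_width: 0.054
grip_force: 15.0
```

>>> servo_tool --rows '[1,0,0,0.001,0,1,0,0,0,0]'

```text
time: 58.3
position: [0.5272, -0.2185, 0.0284]
tool_rot: [0.537, 0.844, -0.0, 0.002]
ft_force: [-1.2, -3.2, -1.3]
grip_width: 0.0534
grip_force: 15.0
```

>>> servo_tool --rows '[1,0,0,0.001,0,1,0,0,0,0]'

```text
time: 58.47
position: [0.5275, -0.2191, 0.028]
tool_rot: [0.537, 0.844, -0.001, 0.002]
ft_force: [-1.2, -3.5, 4.7]
grip_width: 0.0536
grip_force: 15.0
```

>>> servo_tool --rows '[1,0,0,-0.0015,0,1,-0.0012,-0.0013,0,0,1,0,0,0.001,0,1,0,0,0.0005,0,1,0,0,0,0]'

```text
time: 58.88
position: [0.5273, -0.2199, 0.0277]
tool_rot: [0.537, 0.844, 0.0, 0.002]
ft_force: [2.2, -2.3, 5.0]
grip_width: 0.0541
grip_force: 15.0
```

>>> servo_tool --rows '[1,0,0,-0.0015,0,1,-0.0013,0.0003,0,0,1,0,0,0.001,0,1,0,0,0.0005,0,1,0,0,0,0]'

```text
time: 59.3
position: [0.5275, -0.2206, 0.0275]
tool_rot: [0.537, 0.844, 0.0, 0.001]
ft_force: [1.8, -1.4, 4.3]
grip_width: 0.0536
grip_force: 15.0
```

```bash
python3 -c "
from h import *
go(.5269,-.2186,.022);dots()"
```

```text
t 59.3 pos [ 0.5275 -0.2206  0.0275] ytool deg 25.0 w 0.0536 q [-0.59  0.69  1.69  0.    0.76 -1.03] F [ 1.8 -1.4  4.3]
tool shift [0.0021 0.0002 0.0055]
302 [120, 132, 132, 123, 97, 91, 95, 96, 115, 117, 114, 103, 110, 130, 132, 118, 111, 119, 118, 121, 129, 127, 140, 146]
306 [151, 175, 174, 149, 113, 130, 130, 115, 125, 131, 130, 117, 139, 174, 183, 152, 115, 125, 123, 125, 126, 126, 121, 125]
314 [105, 124, 125, 126, 126, 128, 119, 108, 122, 131, 131, 116, 118, 130, 130, 118, 110, 123, 134, 131, 123, 122, 130, 128]
318 [107, 125, 125, 126, 124, 127, 120, 103, 120, 131, 131, 116, 118, 131, 131, 120, 112, 124, 135, 132, 124, 124, 135, 132]
```

Dot spacing is 4.5 px, so it is level, with small side forces. Release.

>>> servo_tool --rows '[1,-0.0004,0,-0.0006,0,-0.7,0,0,0,0,-0.7,0,0,0,0,-0.7,0,0,0,0,-0.7,0,0,0,0]'

```text
time: 59.77
position: [0.5252, -0.2194, 0.0264]
tool_rot: [0.537, 0.844, -0.0, -0.002]
ft_force: [0.4, -1.2, 0.1]
grip_width: 0.0706
grip_force: 0.0
```

```bash
python3 -c "
from h import *
go(.5269,-.2186,.022);dots()"
```

```text
t 59.77 pos [ 0.5252 -0.2194  0.0264] ytool deg 25.1 w 0.0706 q [-0.59  0.69  1.7  -0.    0.76 -1.03] F [ 0.4 -1.2  0.1]
tool shift [-0.      0.0019  0.0044]
302 [114, 157, 176, 165, 125, 141, 159, 158, 173, 177, 162, 150, 168, 177, 172, 141, 115, 135, 133, 127, 126, 123, 124, 124]
306 [117, 157, 175, 149, 113, 148, 153, 127, 126, 129, 119, 113, 144, 175, 180, 145, 116, 141, 138, 125, 125, 123, 123, 123]
314 [79, 107, 125, 126, 126, 152, 144, 118, 126, 130, 118, 106, 120, 129, 125, 110, 117, 138, 136, 125, 123, 122, 120, 119]
318 [85, 109, 125, 125, 124, 142, 136, 116, 125, 130, 119, 107, 121, 130, 126, 112, 119, 136, 133, 125, 125, 124, 120, 122]
```

>>> servo_tool --rows '[-1,0,0,0,0,-1,0,0,-0.03,0,-1,0,0,-0.035,0,-1,0,0,-0.03,0,-1,0.03,0.02,0,0]'

```text
time: 60.23
position: [0.537, -0.1924, 0.1281]
tool_rot: [0.539, 0.842, -0.001, 0.008]
ft_force: [0.5, 0.3, -0.4]
grip_width: 0.0865
grip_force: 0.0
```

>>> servo_tool --rows '[-1,0.03,0.025,0,0,-1,0.03,0.025,0,0,-1,0.03,0.025,0,0,-1,0,0,0,0]'

```text
time: 60.57
position: [0.562, -0.0647, 0.1221]
tool_rot: [0.535, 0.845, 0.001, -0.001]
ft_force: [-0.6, -0.6, -0.2]
grip_width: 0.087
grip_force: 0.0
```

```bash
python3 -c "
from h import *
fit2();dots()
for k in('top','side'):
    c=robot.camera(k);print(k,[(round(a['score'],2),np.round(a['at'],4).tolist()) for a in robot.place_of(c,'vise')[:1]])
go(.528,-.218,.03)
c=robot.camera('top');g=cv2.cvtColor(c['pixels'],cv2.COLOR_RGB2GRAY)
O=np.array([.528,-.218,.042]);print(proj(c,O),proj(c,O+[0,0,.029]))
u,v=proj(c,O+[0,0,.029]).astype(int)
for y in range(v-19,v+20): print(y,*g[y,u-19:u+20])
tx=np.array([-.423,.906,0]);ty=np.array([.906,.423,0])
print(u-19,'corners',[proj(c,O+[0,0,.029]+.027*(a*tx+b*ty)).round(1).tolist() for a in(-1,1) for b in(-1,1)])
" | cut -c1-175
```

```text
126 128 65 45 49 51 51 51 51 51 53 51 49 52 49 51 50 52 50 53 54 52 54 51 51 120 125 125 125 123
127 161 87 50 54 54 54 53 55 51 51 52 51 52 50 52 50 52 49 49 50 51 53 52 72 121 125 124 123 122
128 173 88 57 57 57 58 58 59 52 63 64 52 52 53 54 51 46 46 45 44 48 47 48 93 122 124 122 122 124
129 173 82 59 58 57 58 59 57 55 71 74 65 53 52 52 55 40 42 42 40 41 43 43 112 124 124 124 123 123
130 147 93 107 78 72 73 73 71 72 78 79 76 57 55 53 95 51 42 41 42 44 42 44 121 123 122 124 122 124
131 108 98 112 81 75 73 75 74 74 75 71 72 61 63 57 117 56 43 43 43 81 84 84 121 124 122 123 124 122
132 101 90 99 65 59 59 60 58 60 57 56 59 56 58 57 102 52 43 42 52 112 116 117 122 123 122 123 122 125
133 71 84 100 59 52 48 52 50 51 50 52 49 52 50 52 86 49 42 42 77 193 199 199 147 124 122 123 123 125
134 49 70 77 56 51 50 52 52 51 52 50 51 51 52 58 79 48 42 43 85 203 198 222 170 128 124 124 125 126
135 48 43 53 51 51 51 51 51 53 52 51 50 52 52 66 70 46 43 43 118 202 176 217 178 129 124 124 125 126
136 46 41 50 51 51 51 50 53 52 52 51 53 53 52 70 72 47 51 47 163 215 209 220 193 133 125 125 127 127
137 46 
[... 8955 characters left out ...]
17 116 117
210 59 67 96 97 55 47 74 125 143 141 138 137 137 137 136 134 134 135 134 123 136 165 168 170 182 128 114 119 121 119 119 120 118 119 118 118 118 117 119
211 59 61 80 84 50 51 103 145 140 142 142 140 138 139 138 138 137 137 134 119 147 164 164 169 130 116 119 120 119 119 119 120 119 118 119 118 118 119 117
212 60 59 63 56 47 52 116 160 150 146 145 143 142 143 141 140 139 140 134 140 252 170 97 117 116 116 117 117 119 118 117 119 119 118 119 119 118 118 117
213 62 59 59 54 48 62 120 167 153 148 148 147 146 145 144 142 143 142 132 96 142 124 111 117 119 119 119 119 119 119 119 119 120 119 119 120 119 120 119
332 corners [[367.6, 199.4], [356.7, 178.6], [347.0, 209.6], [336.2, 188.8]]
```

The vise is released and sits centred in the ring. Side and top views both put the tilt at roughly −1° to −4°, inside the 7° limit, and the arm is clear. Handing in.

```bash
python3 -c "
from h import *
print(robot.hand_in())"
```

```text
the job is handed in; nothing more can be done
None
```

I handed the job in at about 61 s: the vise sits jaws up in the black-lipped steel ring, centred as far as the cameras show, with an estimated tilt of 1–4° (limit 7°), the arm clear and no bystander touched that I know of. The hand-in returned no verdict.

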